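Lock the bearing nuts of the packing turntable

ROBOT

A 6-joint arm with a two-finger parallel gripper is mounted at the origin on the work surface. World frame = base frame: x ahead of the robot, y to its left, z up, the work surface at z = 0. Lengths are in m, angles in rad, forces in N, time in s.
With the tool pointing down it reaches from about 0.25 to 0.725 m from the base axis. Payload 4 kg.
Tool frame: the origin (TCP) lies on the centre line of the jaws, within the pads' length; the fingertips stand 14 mm ahead of it and the grasp point (between the pads) lies 5 mm behind it; z points along the fingers, x is the direction in which the jaws open and shut, and the axes are right-handed (so a half turn about z gives the same grasp; the last joint's range is limited). The gripper opens to 85 mm and grips with 20 to 120 N. Pads are 22 mm wide; open, the fingers measure 114 mm over their backs; the gripper's body (76 mm by 85 mm) begins 54 mm behind the grasp point. The pads swing forward as they close: fully open they stand 13 mm farther back than shut.
Start: joints at [-1.217, 0.241, 0.005, 1.335, 0, 1.571], TCP at [0.173, -0.469, 0.245] pointing down, gripper open.
Joint ranges: [-2.72, 2.72], [-1.05, 1.87], [-1.09, 1.28], [-1.99, 2.15], [-1.42, 1.44], [-3.14, 3.14]. Speed limits (rad/s): [2.79, 2.79, 3.14, 3.14, 3.14, 3.14].

INTERFACE

Orientations are given as a unit quaternion [x, y, z, w].
In Python, from workcell import bot gives the robot as it stands.
- The arm moves only by the tool play_rows, never from a script. Its argument "motion" is a list of rows, each an object with "fingers": the closure, from -1 (fully open) to 1 (shut), so that 0 is half open; "translation": the shift along the tool's x, y, z in cm, a list of three; "roll": the turn about the tool's z in degrees. A call has 1 to 20 rows; each row is the pose to reach, as a shift and turn from the pose commanded when the call began, along the tool's axes at that moment; what a row does not reach only later rows make up. A row lasts 1/12 s, in which the tool goes at most 41.7 mm and 7.16 degrees, less where a joint would pass 70% of its speed; a pose out of reach is approached as far as the arm can. A call with a gripper value outside its range is refused whole. The fingers move at their own pace and stop on an object; the grip force is fixed at half the most. Time passes only in rows, so rows that repeat a pose let the fingers close. It gives the time, the measured TCP pose, the force and the opening at its end, in the units of the state.
- bot.get_obs(): the state, without advancing time (a new reading comes with each control period).
- bot.camera(name): name is "scene" or "top" or "wrist"; returns a dict with "pixels" (400x640x3 uint8, red, green, blue), "intrinsics" (3x3 intrinsics, pixels), "k1" (the pictures are not rectified: a ray, as slopes to the right and down, at radius r is drawn at 1 + k1 r^2 times it, then the intrinsics apply), "world_to_cam" (4x4, takes a point from world to camera coordinates). Camera axes: x right, y down, z forward; pixel columns grow to the right and rows downward; lengths in m; the calibration is good to about 2 mm. A picture is of the moment at which its call begins. There is no depth.
- bot.job_done(): hands the job in, once; it reports no verdict.
The state is a dict: "clock": time; "joint_pos": joint angles; "joint_vel": joint speeds; "tau": joint torques, N m; "eef_pos": TCP position; "tool_rot": TCP orientation; "ft_force": force on the tool from outside, world axes, zero at the start; "ft_torque": the same for the moment, N m; "grip_width": finger opening in m.
Only numpy, scipy, OpenCV 4.12 (cv2) and the standard library are available. Lean on these libraries where they do the work, as an engineer would, in place of code of your own. Each camera call takes 0.05 s, during which the arm holds its last target. There are 200 camera calls.

TASK

The turntable's bearing has been adjusted with the big lower nut on its spindle; now lock that setting. Put the long spanner flat on the housing, on the lower nut, with its handle lying just beside a roller post that will stop it turning clockwise, and let go of it; then with the short spanner turn the locknut above it clockwise (seen from above) until it is hard tight, the lower nut staying where it is apart from the little slack until its spanner meets the post. Finally take both spanners off, lay them flat on the rubber mat, and leave the other things where they stand.

Things in the scene. Friction and masses are not known exactly. Their poses are not given: they have to be found in the camera images.
- turntable: grey cast base of a packing turntable, fixed, its wooden top taken off. Origin: on the spindle axis, at table level; z up. A round bearing housing (radius 86, flat top at z 48 mm) carries an upright threaded spindle (radius 10, top at z 94). Three arms, at 0, 120 and 240 deg from its x axis, end 165 mm from the axis in upright round roller posts (radius 12; roller on top up to z 95, 28 mm wide).
- post0 (a point): axis of the roller post on the turntable's +x arm, 165 mm from the spindle axis, at z 54 mm.
- post1 (a point): the same on the post 120 deg further round (counterclockwise seen from above).
- post2 (a point): the same on the third post, 240 deg round.
- lower_nut_mid (a point): centre of the big dark lower nut: hexagon 36 mm across flats, 16 mm high, on the housing (z 48 to 64 mm). Its x axis points to a corner, y is square to a pair of flats, so a spanner on it has its handle along x or a multiple of 60 deg from it. At the start a spanner on it, handle towards a post, points 10 to 17 deg counterclockwise (from above) of the post: 2 to 9 deg short of touching.
- lower_nut_corner (a point): a point on a corner of the lower nut, 20.8 mm from the spindle axis; it shows whether the nut has turned (30 deg moves it 10.8 mm).
- lower_nut (a joint): angle of the lower nut on the spindle, rad, growing clockwise seen from above. It turns stiffly (0.1 N m) and follows the locknut unless it is held.
- locknut_mid (a point): centre of the locknut (jam nut): hexagon 30 mm across flats, 12 mm high, directly on top of the lower nut (z 64 to 76 mm). Its x axis points to a corner, its y axis is square to a pair of flats; spanner directions as for the lower nut.
- locknut (a joint): how far the locknut has been turned clockwise against the lower nut, rad. It starts between 0.35 and 0.65 and stops hard at 1.2 (tight). Turning it takes 0.25 to 0.35 N m, which it passes on to the lower nut; it stays where it is left.
- long_spanner: steel open-ended spanner for the lower nut, loose, 0.55 kg, 11 mm thick. Origin: centre of its jaw, on its underside; z up; mouth to +x, handle along -x, ending at x -200. Jaw opening 37.6 mm (parallel x -22 to +13, flared to the tips at +22), head radius 37; handle 22 mm wide, 1 to 10 mm above the underside, straight x -50 to -189. Centre of mass x -63: it lies flat on the housing by itself.
- long_spanner_brace (a point): point on the long spanner's handle that comes beside a post: 165 mm from the jaw centre, at x -165, 5.5 mm above its underside.
- short_spanner: steel open-ended spanner for the locknut, loose, about 0.35 kg, 9 mm thick. Origin and axes as for the long one; handle along -x, ending at x -132, short of the roller posts. Jaw opening 31.6 mm (parallel x -18 to +11, flared to the tips at +19), head radius 32; handle 18 mm wide, 0.5 to 8.5 mm above the underside, straight x -45 to -122. Centre of mass x -38.
- mat: black rubber tool mat, fixed, 310 x 210 x 4 mm; origin at the centre of its underside. The spanners lie on it side by side at the start, either one on either side.
- trophy: small metal trophy cup, 68 mm wide, 118 mm high, bystander
- ribbon_spool: spool of ribbon lying on its side face, 68 mm wide, 32 mm high, bystander
- gift_box: lidded card gift box, 74 x 74 x 66 mm, bystander
- grease_tin: flat metal grease tin, 69 mm wide, 38 mm high, bystander
Mind the look-alikes: they are no part of the job. Leave any red look-alike of the short_spanner alone.

How it is judged:
On the way, in this order (a step that is already met when the one before it is completed fails the run):
1. the long spanner lies flat on the lower nut, its handle beside a roller post, released (distance between long_spanner and lower_nut_mid below 0.014 m and z of long_spanner in the frame of lower_nut_mid below -0.004 m and angle between long_spanner's own z axis and vertical below 0.1 rad and contact force between the fingers and long_spanner below 0.2 N and (horizontal distance between long_spanner_brace and post0 below 0.065 m or horizontal distance between long_spanner_brace and post1 below 0.065 m or horizontal distance between long_spanner_brace and post2 below 0.065 m)), for 0.2 s.
2. the locknut has been turned hard tight with the short spanner on it, the long spanner still on the lower nut (value of joint locknut above 1.12 rad and horizontal distance between short_spanner and locknut_mid below 0.012 m and z of short_spanner in the frame of locknut_mid between -0.014 and 0.004 m and distance between long_spanner and lower_nut_mid below 0.018 m), for 0.1 s.
At the end, for the whole second after the job is handed in: The locknut stands tight (turned past 1.12 of 1.2 rad), the lower nut is within 30 deg of where it was at the start, and both spanners lie flat and at rest with their jaw centres over the mat (value of joint locknut above 1.12 rad and distance of lower_nut_corner from where it was at the start of the episode below 0.0108 m and x of long_spanner in the frame of mat between -0.16 and 0.16 m and y of long_spanner in the frame of mat between -0.11 and 0.11 m and x of short_spanner in the frame of mat between -0.16 and 0.16 m and y of short_spanner in the frame of mat between -0.11 and 0.11 m and height (world z) of each of long_spanner, short_spanner below 0.02 m and angle between each of long_spanner, short_spanner's own z axis and vertical below 0.1 rad and linear speed of each of long_spanner, short_spanner below 0.02 m/s); the robot touches nothing.
It fails at once if the lower nut turned more than 30 deg from its setting (distance of lower_nut_corner from where it was at the start of the episode above 0.0108 m).
It fails at once if a bystander was pushed more than 25 mm or tipped (distance of any of trophy, ribbon_spool, gift_box, grease_tin from where it was at the start of the episode above 0.025 m or angle between any of trophy, ribbon_spool's own z axis and vertical above 0.5 rad).
It also fails if it takes over 72 s, if anything falls off the work surface, if the arm or the gripper's body presses on something with over 40 N, if the wrist force passes 120 N, or if a joint passes its speed limit or range.

## Working session

There is one attempt and no reset: what is moved stays moved. The work goes in short steps, Python scripts to look and compute and a tool call to move; the robot and the scene stay as the last step left them, time stands still between calls to the robot, and variables do not carry over. Pictures are saved under pics/ and viewed, about 8 in all and at most 12, crops included, and the job is handed in when it is done.

Besides the shell and the picture viewer there is one more tool, called after "Request:" as name([rows], argument=value, ...), one row to a line, values as JSON. play_rows: Moves the arm, as the interface text tells. Its arguments: {"type":"object","properties":{"motion":{"type":"array","items":{"type":"object","properties":{"fingers":{"type":"number"},"translation":{"type":"array","items":{"type":"number"}},"roll":{"type":"number"}}}}},"required":["motion"]}

```bash
mkdir -p pics; ls; cat > h.py <<'E'
import numpy as np, cv2
from workcell import bot
def snap(name,fn):
    c=bot.camera(name); cv2.imwrite('pics/'+fn+'.png',cv2.cvtColor(c['pixels'],cv2.COLOR_RGB2BGR))
    np.savez('pics/'+fn+'.npz',**{k:np.array(c[k]) for k in c}); return c
def load(fn): return np.load('pics/'+fn+'.npz')
def proj(c,P):
    P=np.atleast_2d(P); T=c['world_to_cam']; q=P@T[:3,:3].T+T[:3,3]; s=q[:,:2]/q[:,2:]
    s=s*(1+c['k1']*(s**2).sum(1,keepdims=True)); K=c['intrinsics']; return s*[K[0,0],K[1,1]]+K[:2,2]
def unproj(c,uv,z):
    uv=np.atleast_2d(np.array(uv,float)); K=c['intrinsics']; d=(uv-K[:2,2])/[K[0,0],K[1,1]]; s=d.copy()
    for _ in range(20): s=d/(1+c['k1']*(s**2).sum(1,keepdims=True))
    T=c['world_to_cam']; R=T[:3,:3]; o=-R.T@T[:3,3]; r=np.c_[s,np.ones(len(s))]@R
    return o+r*((z-o[2])/r[:,2])[:,None]
E
python3 - <<'E'
from h import *
for n in('top','scene'):
    c=snap(n,n+'0'); print(n,c['intrinsics'].round(1).tolist(),c['k1'],c['world_to_cam'].round(3).tolist())
print(bot.get_obs())
E
```

```text
pics
top [[378.3, 0.0, 323.9], [0.0, 378.3, 204.2], [0.0, 0.0, 1.0]] -0.09265326818476294 [[0.019, -1.0, -0.015, -0.018], [-0.99, -0.017, -0.141, 0.565], [0.141, 0.017, -0.99, 1.131], [0.0, 0.0, 0.0, 1.0]]
scene [[460.9, 0.0, 316.7], [0.0, 460.9, 195.8], [0.0, 0.0, 1.0]] -0.04968512601604931 [[0.59, 0.807, 0.015, -0.31], [0.681, -0.487, -0.547, -0.325], [-0.434, 0.333, -0.837, 1.7], [0.0, 0.0, 0.0, 1.0]]
{'clock': 0.1, 'joint_pos': array([-1.21701938e+00,  2.41363458e-01,  3.86495114e-03,  1.33521798e+00,
       -3.11820387e-05,  1.57084509e+00]), 'joint_vel': array([-7.77033032e-04, -9.05689821e-04,  2.42673570e-03, -6.74776833e-05,
       -6.72708272e-04,  1.20811560e-03]), 'tau': array([ 4.05807577e-04, -3.73138404e+01,  2.53009808e+01,  1.08572486e-02,
        1.57826707e-05, -5.94643780e-06]), 'eef_pos': array([ 0.17302491, -0.46852877,  0.24449136]), 'tool_rot': array([ 8.20486549e-01, -5.71665026e-01, -7.96670728e-04, -5.36012422e-04]), 'ft_force': array([ 0.6693545 ,  0.23976948, -0.3143923 ]), 'ft_torque': array([ 0.0518325 , -0.00171235, -0.04552445]), 'grip_width': 0.08523312308815029}
```

View pics/top0.png

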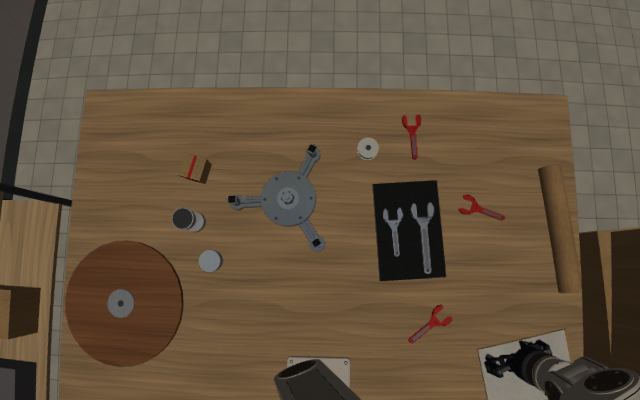

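View pics/scene0.png

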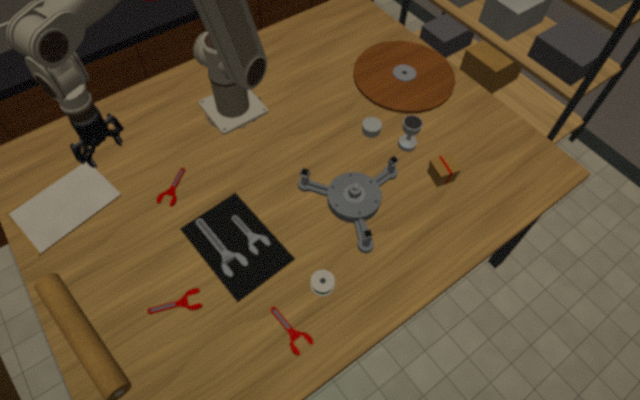

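The top view shows the mat at about (409,230). The short spanner's jaw is at (394,217) and its tail at (397,255); the long one's jaw is at (423,210) and its tail at (429,271). The spindle is at (288,197), with posts at (313,149), (234,200) and (317,242). The red look-alikes lie off the mat.

```bash
python3 - <<'E'
from h import *
t=load('top0')
print('spindle',unproj(t,(288,197.5),.085)); print('posts',unproj(t,[(313,149),(234,200),(317,242)],.09))
print('short',unproj(t,[(394,219),(397,254)],.008)); print('long',unproj(t,[(422.5,210),(429,271)],.01))
print('mat',unproj(t,[(373,184),(437,181),(446,276),(380,281)],.004))
print('trophy,spool,box,tin',unproj(t,[(195,221),(368,150),(196,172),(210,262)],.03))
w=snap('wrist','w0');print(w['intrinsics'],w['k1'],w['world_to_cam'].round(3))
from scipy.spatial.transform import Rotation as R
R0=R.from_quat(bot.get_obs()['tool_rot']).as_matrix();print(R0.round(3))
T=w['world_to_cam'];o=-T[:3,:3].T@T[:3,3];print('cam in tool',R0.T@(o-bot.get_obs()['eef_pos']),(T[:3,:3]@R0).round(3))
E
```

```text
spindle [[0.57679684 0.09914776 0.085     ]]
posts [[0.72620356 0.02761359 0.09      ]
 [0.56580597 0.2607044  0.09      ]
 [0.4456884  0.00937287 0.09      ]]
short [[ 0.52578147 -0.23004402  0.008     ]
 [ 0.41580533 -0.23901801  0.008     ]]
long [[ 0.55575389 -0.32088297  0.01      ]
 [ 0.36434224 -0.33884277  0.01      ]]
mat [[ 0.6381956  -0.16382614  0.004     ]
 [ 0.65189153 -0.37151555  0.004     ]
 [ 0.34913191 -0.39416694  0.004     ]
 [ 0.33136176 -0.18644476  0.004     ]]
trophy,spool,box,tin [[ 0.50578982  0.39793037  0.03      ]
 [ 0.74334543 -0.14506974  0.03      ]
 [ 0.66378224  0.40558207  0.03      ]
 [ 0.37909139  0.34231752  0.03      ]]
[[337.84148642   0.         317.56277937]
 [  0.         337.84148642 192.9003852 ]
 [  0.           0.           1.        ]] -0.035979507218467835 [[ 0.345 -0.938 -0.002 -0.5  ]
 [-0.904 -0.333  0.268 -0.034]
 [-0.252 -0.091 -0.964  0.378]
 [ 0.     0.     0.     1.   ]]
[[ 0.346 -0.938 -0.001]
 [-0.938 -0.346  0.002]
 [-0.002 -0.    -1.   ]]
cam in tool [ 0.00060502 -0.06757789 -0.12790887] [[ 1.     0.001  0.   ]
 [-0.001  0.964 -0.268]
 [-0.001  0.268  0.964]]
```

```bash
cat >> h.py <<'E'
from scipy.spatial.transform import Rotation as Rn
def go(p,yx,obs=None):
    "tool-frame cm, roll deg, rows for target TCP p and tool-x yaw yx (deg, modulo 180)"
    o=obs or bot.get_obs(); M=Rn.from_quat(o['tool_rot']).as_matrix(); d=np.array(p)-o['eef_pos']
    y=np.degrees(np.arctan2(M[1,0],M[0,0])); r=(y-yx+90)%180-90
    print('trans',(M.T@d*100).round(2).tolist(),'roll',round(r,2),'rows',max(np.linalg.norm(d)/.0417,abs(r)/7.16).round(1),'yaw',round(y,1),'j6',o['joint_pos'][5].round(2))
E
python3 -c "
from h import *
go((.46,-.28,.25),-84.6)"
```

```text
trans [-7.75, -33.45, -0.52] roll 14.87 rows 8.2 yaw -69.7 j6 1.57
```

Request:
play_rows([
  {"translation":[-7.75,-33.45,-0.5],"roll":14.9,"fingers":-1},
  {"translation":[-7.75,-33.45,-0.5],"roll":14.9,"fingers":-1},
  {"translation":[-7.75,-33.45,-0.5],"roll":14.9,"fingers":-1},
  {"translation":[-7.75,-33.45,-0.5],"roll":14.9,"fingers":-1},
  {"translation":[-7.75,-33.45,-0.5],"roll":14.9,"fingers":-1},
  {"translation":[-7.75,-33.45,-0.5],"roll":14.9,"fingers":-1},
  {"translation":[-7.75,-33.45,-0.5],"roll":14.9,"fingers":-1},
  {"translation":[-7.75,-33.45,-0.5],"roll":14.9,"fingers":-1},
  {"translation":[-7.75,-33.45,-0.5],"roll":14.9,"fingers":-1},
  {"translation":[-7.75,-33.45,-0.5],"roll":14.9,"fingers":-1},
  {"translation":[-7.75,-33.45,-0.5],"roll":14.9,"fingers":-1},
  {"translation":[-7.75,-33.45,-0.5],"roll":14.9,"fingers":-1},
])

```text
clock: 1.15
eef_pos: [0.4594, -0.2806, 0.2499]
tool_rot: [0.739, -0.673, -0.001, 0.0]
ft_force: [-0.0, -0.1, 0.0]
grip_width: 0.0851
```

```bash
python3 -c "
from h import *
c=snap('wrist','w1');o=bot.get_obs();print(o['eef_pos'],o['joint_pos'])
go((.577,.099,.19),-42)"
```

```text
[ 0.45913281 -0.280964    0.25005603] [-5.48923365e-01  3.15880340e-01  1.19205863e-01  1.37510562e+00
 -4.33065023e-04  2.50015815e+00]
trans [-36.74, -15.25, 6.0] roll -42.7 rows 9.6 yaw -84.7 j6 2.5
```

View pics/w1.png

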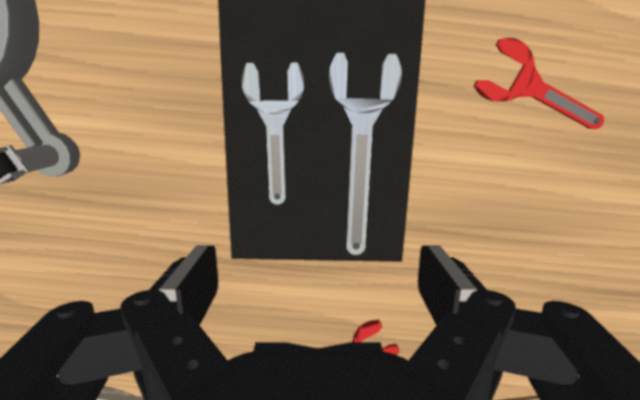

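The wrist view shows the long spanner with its jaw at about (361,80) and tail at (356,254), and the short one with its jaw at about (273,80) and tail at (277,204). Both lie on the mat.

```bash
cat >> h.py <<'E'
def fitsp(c,box,z,L,rh,tail):
    "mask spanner pixels in box; returns jaw centre, yaw(deg) of +x, from handle axis and tail end"
    u0,v0,u1,v1=box; im=c['pixels'][v0:v1,u0:u1].astype(int); m=(im.min(2)>75).astype(np.uint8)
    n,l,s,_=cv2.connectedComponentsWithStats(m); k=1+np.argmax(s[1:,4]); v,u=np.nonzero(l==k)
    P=unproj(c,np.c_[u+u0,v+v0],z)[:,:2]
    g=np.array(tail)
    mu=P.mean(0); a=np.linalg.svd(P-mu)[2][0]; a=a*np.sign((mu-g)@a)
    for _ in range(3):
        s=(P-mu)@a; t=s-s.min(); H=P[(t>.008)&(t<(L-55e-3))]; h=H.mean(0); b=np.linalg.svd(H-h)[2][0]; a=b*np.sign(b@a); mu=h
    s=(P-h)@a; n=(P-h)@[-a[1],a[0]]; t=s-s.min()
    print('len',s.max()-s.min(),'width handle',np.ptp(n[(t>.02)&(t<L-60e-3)]),'head',n[t>L-.03].min(),n[t>L-.03].max())
    org=h+a*(s.min()+L); yaw=np.degrees(np.arctan2(a[1],a[0])); print('jaw',org.round(4),'yaw',yaw.round(2)); return org,yaw,a
E
python3 - <<'E'
from h import *
c=load('w1')
fitsp(c,(320,30,410,258),.012,.200,.037,unproj(c,(356,254),.01)[0,:2])
fitsp(c,(232,45,312,215),.011,.132,.032,unproj(c,(277,204),.01)[0,:2])
E
```

```text
len 0.22463772231315132 width handle 0.023815657913320024 head -0.037708924926079385 0.03697804536664438
jaw [ 0.5527 -0.321 ] yaw 4.15
len 0.15241921729476796 width handle 0.019841424347123382 head -0.03262244184750289 0.03306104602136024
jaw [ 0.5392 -0.2267] yaw 5.6
```

Request:
play_rows([
  {"translation":[-36.7,-15.2,6.0],"roll":-42.7,"fingers":-1},
  {"translation":[-36.7,-15.2,6.0],"roll":-42.7,"fingers":-1},
  {"translation":[-36.7,-15.2,6.0],"roll":-42.7,"fingers":-1},
  {"translation":[-36.7,-15.2,6.0],"roll":-42.7,"fingers":-1},
  {"translation":[-36.7,-15.2,6.0],"roll":-42.7,"fingers":-1},
  {"translation":[-36.7,-15.2,6.0],"roll":-42.7,"fingers":-1},
  {"translation":[-36.7,-15.2,6.0],"roll":-42.7,"fingers":-1},
  {"translation":[-36.7,-15.2,6.0],"roll":-42.7,"fingers":-1},
  {"translation":[-36.7,-15.2,6.0],"roll":-42.7,"fingers":-1},
  {"translation":[-36.7,-15.2,6.0],"roll":-42.7,"fingers":-1},
  {"translation":[-36.7,-15.2,6.0],"roll":-42.7,"fingers":-1},
  {"translation":[-36.7,-15.2,6.0],"roll":-42.7,"fingers":-1},
  {"translation":[-36.7,-15.2,6.0],"roll":-42.7,"fingers":-1},
])

```text
clock: 2.28
eef_pos: [0.5768, 0.0975, 0.1904]
tool_rot: [0.933, -0.359, -0.0, 0.0]
ft_force: [-0.5, -0.2, -0.2]
grip_width: 0.0849
```

```bash
python3 -c "
from h import *
c=snap('wrist','w2');o=bot.get_obs();print(o['eef_pos'],o['joint_pos'])
im=cv2.imread('pics/w2.png'); u=proj(c,[.577,.099,.07])[0].round().astype(int);print(u)
x,y=u; cr=im[max(0,y-100):y+100,max(0,x-130):x+130]; print(max(0,x-130),max(0,y-100)); cv2.imwrite('pics/w2c.png',cv2.resize(cr,None,fx=3,fy=3,interpolation=cv2.INTER_CUBIC))"
```

```text
[0.57688339 0.09719489 0.1906272 ] [ 1.67145303e-01  4.35963543e-01  1.40458859e-01  1.27545394e+00
 -4.65110528e-04  2.47236841e+00]
[316 189]
186 89
```

View pics/w2c.png

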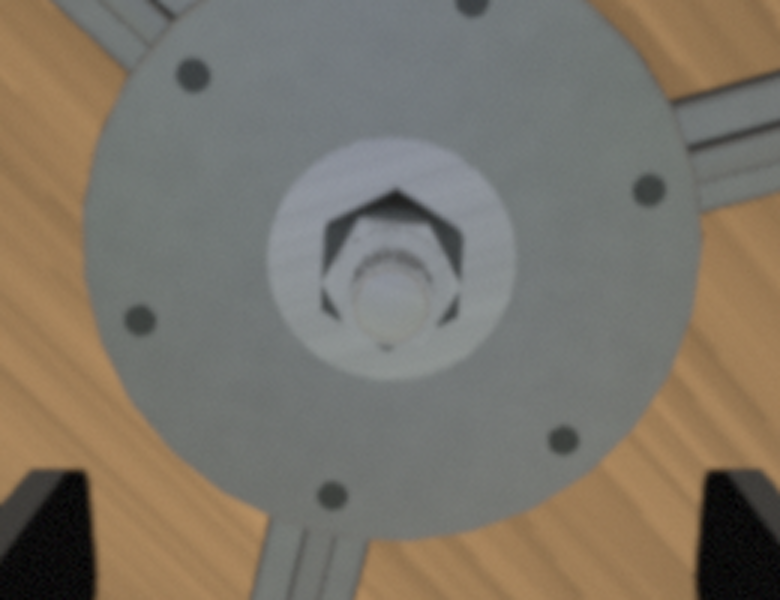

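The crop shows the housing and nuts. The dark lower nut has corners at about (397,189), (463,232), (462,310), (323,310) and (325,228); the locknut has corners at about (322,285) and (462,288), plus flats.

```bash
python3 - <<'E'
from h import *
c=load('w2')
f=lambda p: (np.array(p,float)+.5)/3-.5+[186,89]
# housing edge circle fit z=.048
from scipy.optimize import least_squares
E=f([(84,230),(100,345),(152,440),(300,525),(400,540),(500,524),(600,465),(672,360),(700,240),(690,150)])
P=unproj(c,E,.048)[:,:2]; r=least_squares(lambda q:np.hypot(*(P-q[:2]).T)-q[2],[.577,.099,.08]);print('housing',r.x,r.fun.round(4))
E=f([(268,258),(517,258),(392,137),(392,381)]);P=unproj(c,E,.048)[:,:2];print('inner',P.mean(0),P.round(4).tolist())
s=r.x[:2]
P=unproj(c,f([(397,189),(463,232),(462,310),(322,310),(325,228)]),.064)[:,:2]-s
print('lower',np.c_[np.hypot(*P.T)*1e3,np.degrees(np.arctan2(P[:,1],P[:,0]))%60].round(1).tolist())
P=unproj(c,f([(322,285),(462,288),(360,212),(428,220)]),.076)[:,:2]-s
print('lock',np.c_[np.hypot(*P.T)*1e3,np.degrees(np.arctan2(P[:,1],P[:,0]))%60].round(1).tolist())
P=unproj(c,f([(392,305)]),.094)[:,:2];print('spindle top',P)
# arms: grooves centre
for a in ([(330,535),(315,598)],[(685,150),(778,124)]): 
    P=unproj(c,f(a),.04)[:,:2]-s; print('arm',np.degrees(np.arctan2(P[:,1],P[:,0])))
t=load('top0');P=unproj(t,[(313,149),(234,200),(317,242)],.09)[:,:2]-s;print('posts',np.degrees(np.arctan2(P[:,1],P[:,0])),np.hypot(*P.T))
im=c['pixels']; cv2.imwrite('pics/x.png',im)
E
```

```text
housing [0.58033788 0.10297749 0.08471896] [-0.0009  0.0002  0.0017 -0.0011 -0.0005  0.0005  0.0006 -0.0008 -0.0002
  0.0006]
inner [0.58099865 0.10303213] [[0.5563, 0.1263], [0.6067, 0.0807], [0.6034, 0.1278], [0.5576, 0.0773]]
lower [[22.6, 43.5], [21.8, 49.7], [20.8, 51.8], [20.0, 45.1], [20.8, 40.9]]
lock [[16.7, 16.0], [17.8, 17.3], [20.1, 8.9], [19.2, 19.1]]
spindle top [[0.58098966 0.1028246 ]]
arm [-144.20258725 -144.40653013]
arm [-21.86718212 -22.85694019]
posts [ -27.32388158   95.26399494 -145.1940344 ] [0.16418439 0.15839494 0.16398874]
```

```bash
python3 - <<'E'
from h import *
from scipy.optimize import least_squares
c=load('w2')
f=lambda p: (np.array(p,float)+.5)/3-.5+[186,89]
def fit(pts,z,R,a0):
    P=unproj(c,f(pts),z)[:,:2]; A=np.arctan2(*(P-[.5805,.103]).T[::-1]); k=np.round((A-a0)/(np.pi/3))
    r=least_squares(lambda q:(P-np.c_[q[0]+R*np.cos(q[2]+k*np.pi/3),q[1]+R*np.sin(q[2]+k*np.pi/3)]).ravel(),[.5805,.103,a0])
    print(r.x[:2].round(4),np.degrees(r.x[2])%60,(r.fun*1e3).round(1))
fit([(397,189),(463,232),(462,310),(322,310),(325,228)],.064,.02078,np.radians(46))
fit([(322,285),(462,288),(428,220),(386,348)],.076,.01732,np.radians(17))
go((.4,-.33,.1),-85)
o=bot.get_obs();from math import *
E
```

```text
[0.582  0.1035] 46.61131144415516 [ 0.5 -0.1 -0.4  0.3  0.2  0.1 -0.7 -0.2  0.4 -0. ]
[0.5823 0.1017] 23.466009227546564 [-0.1  2.6 -2.8 -0.5  0.3  0.6  2.7 -2.8]
trans [15.5, 43.56, 9.08] roll 42.92 rows 11.3 yaw -42.1 j6 2.47
```

```bash
python3 - <<'E'
from h import *
go((.4892,-.3257,.10),-85.85)
E
```

```text
trans [21.83, 37.26, 9.08] roll 43.77 rows 10.6 yaw -42.1 j6 2.47
```

Request:
play_rows([
  {"translation":[21.8,37.25,0],"roll":43.8,"fingers":-0.1},
  {"translation":[21.8,37.25,0],"roll":43.8,"fingers":-0.1},
  {"translation":[21.8,37.25,0],"roll":43.8,"fingers":-0.1},
  {"translation":[21.8,37.25,0],"roll":43.8,"fingers":-0.1},
  {"translation":[21.8,37.25,0],"roll":43.8,"fingers":-0.1},
  {"translation":[21.8,37.25,0],"roll":43.8,"fingers":-0.1},
  {"translation":[21.8,37.25,0],"roll":43.8,"fingers":-0.1},
  {"translation":[21.8,37.25,9.0],"roll":43.8,"fingers":-0.1},
  {"translation":[21.8,37.25,9.0],"roll":43.8,"fingers":-0.1},
  {"translation":[21.8,37.25,9.0],"roll":43.8,"fingers":-0.1},
  {"translation":[21.8,37.25,9.0],"roll":43.8,"fingers":-0.1},
  {"translation":[21.8,37.25,9.0],"roll":43.8,"fingers":-0.1},
  {"translation":[21.8,37.25,9.0],"roll":43.8,"fingers":-0.1},
  {"translation":[21.8,37.25,9.0],"roll":43.8,"fingers":-0.1},
])

```text
clock: 3.5
eef_pos: [0.4893, -0.3247, 0.1009]
tool_rot: [0.732, -0.681, 0.0, -0.0]
ft_force: [0.6, 0.4, -0.3]
grip_width: 0.0472
```

```bash
python3 - <<'E'
from h import *
o=bot.get_obs();print(o['eef_pos'],o['grip_width'])
go((.4892,-.3257,.019),-85.85)
c=snap('wrist','w3')
# expected handle pixels: model at jaw/yaw
a=np.radians(4.15);J=np.array([.554,-.321]);
print(proj(c,[[*(J+x*np.array([np.cos(a),np.sin(a)])),.014] for x in(-50,-65,-120,-189) for x in [x/1e3]]))
E
```

```text
[ 0.48933051 -0.32474638  0.10085582] 0.04718315219709495
trans [0.1, 0.02, 8.19] roll -0.05 rows 2.0 yaw -85.9 j6 2.48
[[318.16560131 183.11683947]
 [318.20291103 204.96878879]
 [318.32732696 278.64705508]
 [318.45916637 358.17857943]]
```

View pics/w3.png

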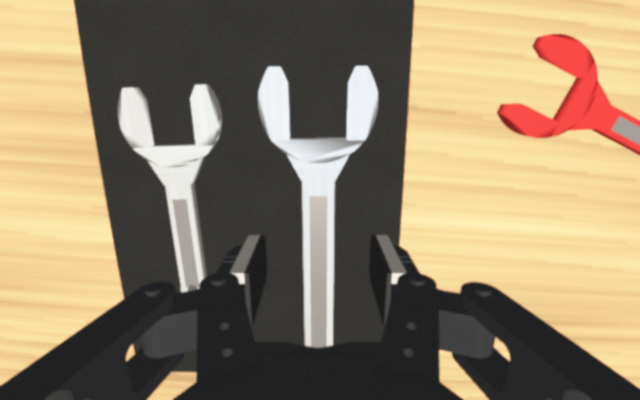

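The handle is centred between the fingers (handle at column 318), so I can go down.

Request:
play_rows([
  {"translation":[0.1,0,4],"roll":0,"fingers":-0.1},
  {"translation":[0.1,0,6.5],"roll":0,"fingers":-0.1},
  {"translation":[0.1,0,8.0],"roll":0,"fingers":-0.1},
  {"translation":[0.1,0,8.15],"roll":0,"fingers":-0.1},
  {"translation":[0.1,0,8.15],"roll":0,"fingers":-0.1},
  {"translation":[0.1,0,8.15],"roll":0,"fingers":0.4},
  {"translation":[0.1,0,8.15],"roll":0,"fingers":1},
  {"translation":[0.1,0,8.15],"roll":0,"fingers":1},
  {"translation":[0.1,0,8.15],"roll":0,"fingers":1},
  {"translation":[0.1,0,8.15],"roll":0,"fingers":1},
  {"translation":[0.1,0,8.15],"roll":0,"fingers":1},
])

```text
clock: 4.47
eef_pos: [0.4923, -0.325, 0.0214]
tool_rot: [0.733, -0.68, 0.002, -0.001]
ft_force: [-0.5, 2.0, 6.9]
grip_width: 0.0195
```

```bash
python3 - <<'E'
from h import *
o=bot.get_obs();print(o['eef_pos'],o['grip_width'],o['ft_force'])
E
```

```text
[ 0.49226542 -0.32496699  0.02139044] 0.019497631490813353 [-0.47921417  1.96370391  6.94126086]
```

Request:
play_rows([
  {"translation":[0,0,-2],"roll":0,"fingers":1},
  {"translation":[0,0,-5],"roll":0,"fingers":1},
  {"translation":[0,0,-9],"roll":0,"fingers":1},
  {"translation":[0,0,-11],"roll":0,"fingers":1},
  {"translation":[0,0,-11],"roll":0,"fingers":1},
  {"translation":[0,0,-11],"roll":0,"fingers":1},
  {"translation":[0,0,-11],"roll":0,"fingers":1},
])

```text
clock: 5.05
eef_pos: [0.489, -0.3237, 0.1266]
tool_rot: [0.733, -0.68, -0.002, 0.0]
ft_force: [0.3, -0.0, -5.5]
grip_width: 0.0196
```

```bash
python3 - <<'E'
from h import *
o=bot.get_obs();print(o['eef_pos'],o['grip_width'],o['ft_force'],o['ft_torque'])
c=snap('wrist','w4')
M=Rn.from_quat(o['tool_rot']).as_matrix()
# predicted jaw pts in tool frame: grip x=-62; tool y = spanner -x, tool x = ? 
J=o['eef_pos']+M@np.array([0,-.062,.0064]); ax=-M[:,1]; ay=M[:,0]
print(J,proj(c,np.array([J,J+.022*ax+.0188*ay,J+.022*ax-.0188*ay,J-.022*ax,J-.05*ax+.011*ay,J-.05*ax-.011*ay])).round(1).tolist())
cv2.imwrite('pics/w4c.png',cv2.resize(cv2.imread('pics/w4.png')[20:290,180:460],None,fx=2,fy=2))
go((.4,-.15,.15),-43.4)
E
```

```text
[ 0.48902864 -0.323695    0.12664299] 0.01961990672429757 [ 0.28127591 -0.01161744 -5.53985205] [0.05245452 0.08283434 0.01365105]
[ 0.55083475 -0.31906714  0.12004389] [[316.0, 114.6], [366.3, 54.5], [265.5, 54.6], [316.1, 170.2], [342.0, 234.4], [290.6, 234.4]]
trans [-17.96, 7.56, -2.31] roll -42.33 rows 5.9 yaw -85.7 j6 2.48
```

View pics/w4c.png

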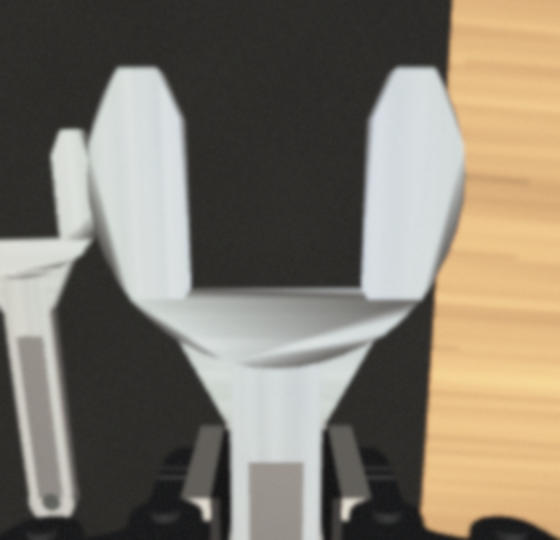

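The spanner is held straight: its inner jaw edges are at crop x 188 and 366, its tips at y 67, and the pads are symmetric about it. The camera draws the tool about 2 px right of the prediction, so I'll line up by relative images.

```bash
python3 - <<'E'
from h import *
go((.4965,.0155,.15),-43.4)
E
```

```text
trans [-33.75, -3.3, -2.31] roll -42.33 rows 8.2 yaw -85.7 j6 2.48
```

Request:
play_rows([
  {"translation":[-33.75,-3.3,-2.4],"roll":-42.3,"fingers":1},
  {"translation":[-33.75,-3.3,-2.4],"roll":-42.3,"fingers":1},
  {"translation":[-33.75,-3.3,-2.4],"roll":-42.3,"fingers":1},
  {"translation":[-33.75,-3.3,-2.4],"roll":-42.3,"fingers":1},
  {"translation":[-33.75,-3.3,-2.4],"roll":-42.3,"fingers":1},
  {"translation":[-33.75,-3.3,-2.4],"roll":-42.3,"fingers":1},
  {"translation":[-33.75,-3.3,-2.4],"roll":-42.3,"fingers":1},
  {"translation":[-33.75,-3.3,-2.4],"roll":-42.3,"fingers":1},
  {"translation":[-33.75,-3.3,-2.4],"roll":-42.3,"fingers":1},
  {"translation":[-33.75,-3.3,-2.4],"roll":-42.3,"fingers":1},
  {"translation":[-33.75,-3.3,-2.4],"roll":-42.3,"fingers":1},
  {"translation":[-33.75,-3.3,-2.4],"roll":-42.3,"fingers":1},
  {"translation":[-33.75,-3.3,-2.4],"roll":-42.3,"fingers":1},
])

```text
clock: 6.18
eef_pos: [0.4977, 0.013, 0.1518]
tool_rot: [0.929, -0.371, -0.001, 0.001]
ft_force: [-0.1, -0.1, -5.7]
grip_width: 0.0197
```

```bash
python3 - <<'E'
from h import *
o=bot.get_obs();print(o['eef_pos'],o['grip_width'],o['ft_force'])
go((.4965,.0155,.068),-43.4)
c=snap('wrist','w5')
cv2.imwrite('pics/w5c.png',cv2.resize(cv2.imread('pics/w5.png')[0:270,180:460],None,fx=2.2,fy=2.2,interpolation=cv2.INTER_CUBIC))
C=np.array([.5803,.1041]);a=np.radians(46.6)
H=lambda R,z:[[*(C+R*np.array([np.cos(a+k*np.pi/3),np.sin(a+k*np.pi/3)])),z] for k in range(6)]
print((proj(c,H(.0208,.064))-[180,0])*2.2)
E
```

```text
[0.49767871 0.01302816 0.15184393] 0.019694578719249064 [-0.06805507 -0.06184663 -5.70686762]
trans [-0.25, -0.11, 8.38] roll -0.15 rows 2.0 yaw -43.6 j6 2.36
[[289.3732473  -88.15673299]
 [220.33470841 -43.02508729]
 [222.5823309   43.32714311]
 [290.59310631  84.68533346]
 [358.06348785  42.61094886]
 [359.09440919 -43.82736242]]
```

View pics/w5c.png

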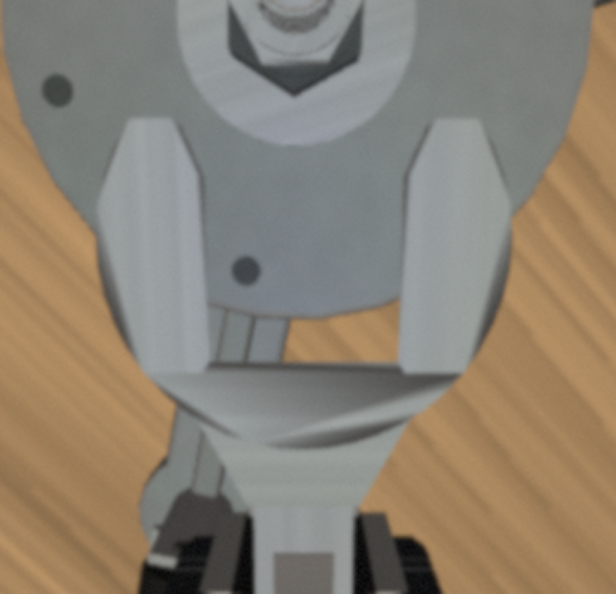

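The nut corner is at crop (294,84), its edges at x 229 and 361, and the jaw is centred at x 304 and parallel to it. After the 2.5 mm tool-x shift they should line up.

Request:
play_rows([
  {"translation":[-0.25,-0.1,1],"roll":0,"fingers":1},
  {"translation":[-0.25,-0.1,2],"roll":0,"fingers":1},
  {"translation":[-0.25,-0.1,2],"roll":0,"fingers":1},
  {"translation":[-0.25,-0.1,2],"roll":0,"fingers":1},
])

```text
clock: 6.57
eef_pos: [0.4962, 0.0161, 0.1318]
tool_rot: [0.929, -0.371, -0.001, 0.001]
ft_force: [-0.0, -0.2, -4.7]
grip_width: 0.0198
```

```bash
python3 - <<'E'
from h import *
o=bot.get_obs();print(o['eef_pos'],o['grip_width'],o['ft_force'])
go((.4965,.0155,.068),-43.4)
E
```

```text
[0.49618282 0.01607871 0.13183786] 0.019800864822539354 [-0.0486835  -0.1566321  -4.68009036]
trans [0.07, 0.01, 6.38] roll -0.1 rows 1.5 yaw -43.5 j6 2.36
```

Request:
play_rows([
  {"translation":[0.05,0,2],"roll":0,"fingers":1},
  {"translation":[0.05,0,4],"roll":0,"fingers":1},
  {"translation":[0.05,0,5.5],"roll":0,"fingers":1},
  {"translation":[0.05,0,6.3],"roll":0,"fingers":1},
  {"translation":[0.05,0,6.3],"roll":0,"fingers":1},
  {"translation":[0.05,0,6.3],"roll":0,"fingers":1},
  {"translation":[0.05,0,6.3],"roll":0,"fingers":1},
])

```text
clock: 7.15
eef_pos: [0.4986, 0.0165, 0.0709]
tool_rot: [0.929, -0.37, 0.001, -0.0]
ft_force: [-0.4, 0.3, -4.6]
grip_width: 0.0199
```

```bash
python3 - <<'E'
from h import *
o=bot.get_obs();print(o['eef_pos'],o['grip_width'],o['ft_force'],o['ft_torque'])
go((.4965,.0155,.068),-43.4)
c=snap('wrist','w6')
cv2.imwrite('pics/w6c.png',cv2.resize(cv2.imread('pics/w6.png')[0:270,160:480],None,fx=2,fy=2,interpolation=cv2.INTER_CUBIC))
E
```

```text
[0.49864463 0.01645594 0.07093652] 0.01985486962579115 [-0.44981336  0.32470952 -4.56800103] [ 0.05228221 -0.04116977 -0.02180046]
trans [-0.09, 0.22, 0.29] roll -0.04 rows 0.1 yaw -43.4 j6 2.36
```

View pics/w6c.png

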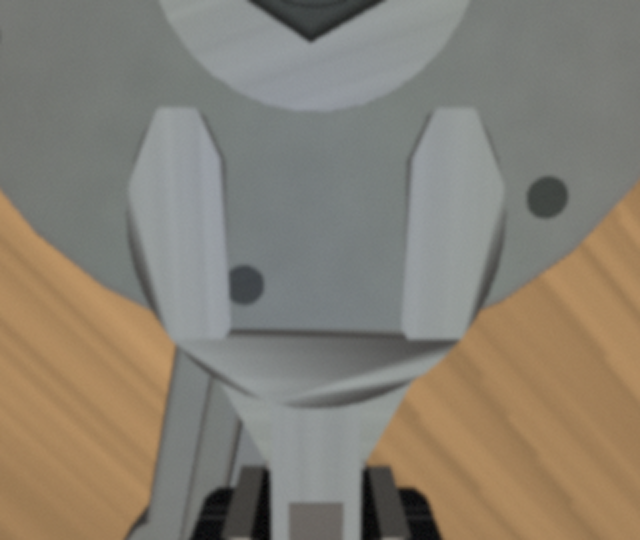

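Request:
play_rows([
  {"translation":[-0.08,0,0.2],"roll":0,"fingers":1},
  {"translation":[-0.08,-0.5,0.4],"roll":0,"fingers":1},
  {"translation":[-0.08,-1.5,0.4],"roll":0,"fingers":1},
  {"translation":[-0.08,-2.2,0.4],"roll":0,"fingers":1},
  {"translation":[-0.08,-2.8,0.4],"roll":0,"fingers":1},
  {"translation":[-0.08,-3.4,0.4],"roll":0,"fingers":1},
  {"translation":[-0.08,-4.0,0.4],"roll":0,"fingers":1},
])

```text
clock: 7.78
eef_pos: [0.5251, 0.0465, 0.0658]
tool_rot: [0.929, -0.37, 0.0, 0.0]
ft_force: [0.0, -0.9, -5.1]
grip_width: 0.0195
```

```bash
python3 - <<'E'
from h import *
o=bot.get_obs();print(o['eef_pos'],o['grip_width'],o['ft_force'],o['ft_torque'])
C=np.array([.5803,.1041]);print(np.hypot(*(C-o['eef_pos'][:2])))
go((*(C-.0625*np.array([np.cos(np.radians(46.6)),np.sin(np.radians(46.6))])),.067),-43.4)
E
```

```text
[0.52506301 0.04651863 0.06578058] 0.019451128758885144 [ 0.02131057 -0.92019427 -5.06083216] [-0.27568573 -0.09935595 -0.12689024]
0.07979184402579126
trans [0.06, -1.73, -0.12] roll -0.02 rows 0.4 yaw -43.4 j6 2.42
```

Request:
play_rows([
  {"translation":[0.05,-0.6,0],"roll":0,"fingers":1},
  {"translation":[0.05,-1.2,0],"roll":0,"fingers":1},
  {"translation":[0.05,-1.6,0],"roll":0,"fingers":1},
  {"translation":[0.05,-1.6,0],"roll":0,"fingers":1},
])

```text
clock: 8.12
eef_pos: [0.5368, 0.0581, 0.0659]
tool_rot: [0.929, -0.37, 0.0, -0.0]
ft_force: [1.0, -0.6, -5.9]
grip_width: 0.0199
```

```bash
python3 - <<'E'
from h import *
o=bot.get_obs();print(o['eef_pos'],o['grip_width'],o['ft_force'],o['ft_torque'])
C=np.array([.5803,.1041]);print(np.hypot(*(C-o['eef_pos'][:2])))
go((*(C-.0625*np.array([np.cos(np.radians(46.6)),np.sin(np.radians(46.6))])),.067),-43.4)
E
```

```text
[0.53682726 0.05809731 0.0658667 ] 0.019919354203093907 [ 0.96541388 -0.5857282  -5.91812395] [-0.04325713 -0.20742792 -0.02577684]
0.06329396526982789
trans [-0.0, -0.08, -0.11] roll 0.01 rows 0.0 yaw -43.4 j6 2.44
```

Request:
play_rows([
  {"translation":[0,-0.05,0.1],"roll":0,"fingers":0},
  {"translation":[0,-0.05,0.1],"roll":0,"fingers":0},
  {"translation":[0,-0.05,0.1],"roll":0,"fingers":0},
  {"translation":[0,-0.05,0.1],"roll":0,"fingers":0},
  {"translation":[0,-0.05,0.1],"roll":0,"fingers":0},
  {"translation":[0,-0.05,-1],"roll":0,"fingers":0},
  {"translation":[0,-0.05,-4],"roll":0,"fingers":-0.5},
  {"translation":[0,-0.05,-8],"roll":0,"fingers":-1},
  {"translation":[0,-0.05,-12],"roll":0,"fingers":-1},
  {"translation":[0,-4.5,-12.5],"roll":0,"fingers":-1},
  {"translation":[0,-5.5,-12.5],"roll":0,"fingers":-1},
  {"translation":[0,-5.5,-12.5],"roll":0,"fingers":-1},
  {"translation":[0,-5.5,-12.5],"roll":0,"fingers":-1},
])

```text
clock: 9.2
eef_pos: [0.5734, 0.0975, 0.1906]
tool_rot: [0.929, -0.37, -0.0, 0.0]
ft_force: [0.1, -0.1, -0.4]
grip_width: 0.0854
```

```bash
python3 - <<'E'
from h import *
o=bot.get_obs();print(o['eef_pos'],o['grip_width'],o['ft_force'],o['ft_torque'])
c=snap('wrist','w7')
x,y=proj(c,[.5803,.1041,.07])[0].round().astype(int);x0=max(0,x-120);y0=max(0,y-90);print(x0,y0,x,y)
cv2.imwrite('pics/w7c.png',cv2.resize(cv2.imread('pics/w7.png')[y0:y+150,x0:x+120],None,fx=3,fy=2.5 and 3,interpolation=cv2.INTER_CUBIC)[:600])
E
```

```text
[0.57336129 0.09752581 0.19062875] 0.08536569480520201 [ 0.08787545 -0.11794842 -0.40754789] [ 0.00090569  0.06285321 -0.00665274]
198 88 318 178
```

View pics/w7c.png

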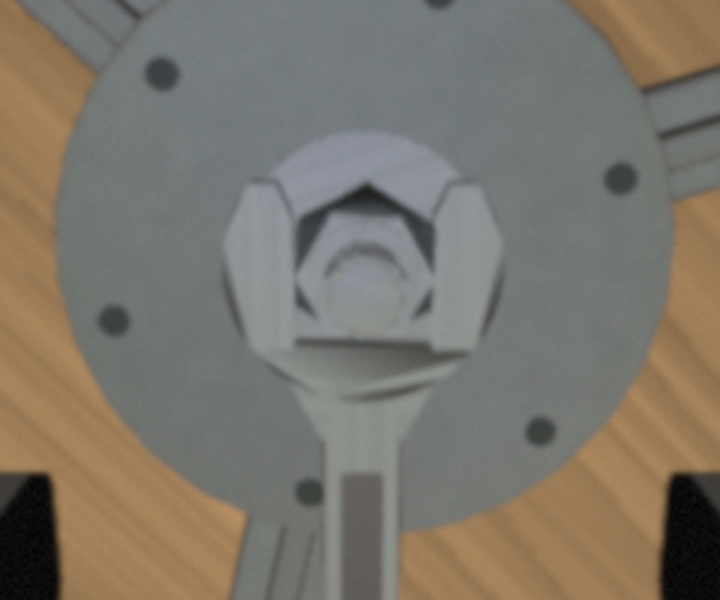

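The long spanner sits on the lower nut, and its handle runs beside post 2. The locknut's corners are near crop (297,277), (333,210), (403,214) and (437,277).

```bash
python3 - <<'E'
from h import *
from scipy.optimize import least_squares, minimize
c=load('w7')
f=lambda p: (np.array(p,float)+.5)/3-.5+[198,88]
P=unproj(c,f([(297,277),(333,210),(403,214),(437,277)]),.076)[:,:2]; C0=np.array([.5812,.1033])
A=np.arctan2(*(P-C0).T[::-1]); a0=np.radians(16.6);k=np.round((A-a0)/(np.pi/3));print(np.degrees(A),np.hypot(*(P-C0).T))
q0=least_squares(lambda q:(P-np.c_[q[0]+.01732*np.cos(q[2]+k*np.pi/3),q[1]+.01732*np.sin(q[2]+k*np.pi/3)]).ravel(),[*C0,a0]);print(q0.x,np.degrees(q0.x[2])%60,(q0.fun*1e3).round(1))
sp=unproj(c,f([(366,293)]),.094);print('spindle',sp)
# contrast along the hexagon outline: gradient along normal
g=cv2.cvtColor(c['pixels'],cv2.COLOR_RGB2GRAY).astype(np.float32); g=cv2.GaussianBlur(g,(0,0),.8)
def edge(q):
    t=np.linspace(.12,.88,15); tot=0
    for j in range(6):
        d=lambda R:[q[0]+R*np.cos(q[2]+np.array([j,j+1])*np.pi/3),q[1]+R*np.sin(q[2]+np.array([j,j+1])*np.pi/3)]
        I=[]
        for R in(.0160,.0187):
            x,y=d(R); u=proj(c,np.c_[x[0]+(x[1]-x[0])*t,y[0]+(y[1]-y[0])*t,np.full(15,.076)]).astype(np.float32)
            I.append(cv2.remap(g,u[:,:1],u[:,1:],1).ravel())
        tot+=np.abs(I[0]-I[1]).mean()
    return tot
best=max((edge((q0.x[0]+dx,q0.x[1]+dy,np.radians(a))),a,dx,dy) for a in np.arange(0,60,1) for dx in np.arange(-.003,.0031,.001) for dy in np.arange(-.003,.0031,.001)); print(best)
for a in range(0,60,4): print(a,round(max(edge((q0.x[0]+dx,q0.x[1]+dy,np.radians(a))) for dx in np.arange(-.002,.0021,.001) for dy in np.arange(-.002,.0021,.001)),1),end='; ')
im=cv2.imread('pics/w7.png'); 
cr=cv2.resize(im[140:215,280:360],None,fx=8,fy=8,interpolation=cv2.INTER_CUBIC);cr=cv2.convertScaleAbs(cr,alpha=1.6,beta=-60)
cv2.imwrite('pics/w7d.png',cr)
E
```

```text
[136.04790997  71.39301033  16.46723209 -42.9423436 ] [0.01673515 0.01848489 0.01826241 0.01769329]
[0.58205812 0.10347996 0.27721289] 15.883128686672727 [-0.5 -0.6  0.8  0.5 -0.   0.3 -0.3 -0.2]
spindle [[0.58176277 0.103688   0.094     ]]
(np.float32(230.63992), np.int64(15), np.float64(-0.001), np.float64(0.0))
0 185.7; 4 196.2; 8 213.1; 12 227.1; 16 230.3; 20 221.2; 24 205.3; 28 191.4; 32 183.2; 36 175.4; 40 167.9; 44 164.0; 48 165.9; 52 170.2; 56 176.2;
```

View pics/w7d.png

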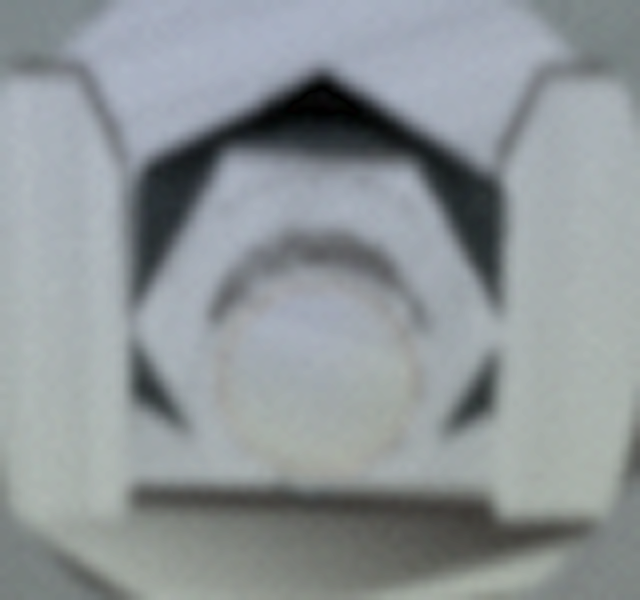

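The enlargement confirms the locknut orientation: corners at about 15.5° mod 60 in world yaw. Next I'll fetch the short spanner.

```bash
python3 - <<'E'
from h import *
go((.4753,-.2317,.19),-84.4)
E
```

```text
trans [15.52, 30.56, 0.06] roll 40.98 rows 8.2 yaw -43.4 j6 2.5
```

Request:
play_rows([
  {"translation":[15.6,30.5,0],"roll":41,"fingers":-0.1},
  {"translation":[15.6,30.5,0],"roll":41,"fingers":-0.1},
  {"translation":[15.6,30.5,0],"roll":41,"fingers":-0.1},
  {"translation":[15.6,30.5,0],"roll":41,"fingers":-0.1},
  {"translation":[15.6,30.5,0],"roll":41,"fingers":-0.1},
  {"translation":[15.6,30.5,0],"roll":41,"fingers":-0.1},
  {"translation":[15.6,30.5,0],"roll":41,"fingers":-0.1},
  {"translation":[15.6,30.5,5],"roll":41,"fingers":-0.1},
  {"translation":[15.6,30.5,9],"roll":41,"fingers":-0.1},
  {"translation":[15.6,30.5,9],"roll":41,"fingers":-0.1},
  {"translation":[15.6,30.5,9],"roll":41,"fingers":-0.1},
  {"translation":[15.6,30.5,9],"roll":41,"fingers":-0.1},
  {"translation":[15.6,30.5,9],"roll":41,"fingers":-0.1},
])

```text
clock: 10.33
eef_pos: [0.4774, -0.2314, 0.1019]
tool_rot: [0.741, -0.672, 0.0, -0.0]
ft_force: [-0.2, 0.6, 0.4]
grip_width: 0.0469
```

```bash
python3 - <<'E'
from h import *
o=bot.get_obs();print(o['eef_pos'],o['grip_width'])
go((.4753,-.2317,.0194),-84.4)
c=snap('wrist','w8')
# head+handle pixels above fingers: centreline per row
g=c['pixels'].astype(int).min(2)
for v in range(40,260,20):
    u=np.nonzero(g[v]>90)[0]; u=u[(u>240)&(u<400)]
    if len(u): print(v,u.min(),u.max(),(u.min()+u.max())/2,len(u))
a=np.radians(5.6);J=np.array([.540,-.2254]);n=np.array([np.cos(a),np.sin(a)])
print(proj(c,[[*(J+x*n),.0125] for x in(.019,-.018,-.045,-.065)]).round(1).tolist())
E
```

```text
[ 0.47744884 -0.23141025  0.10192965] 0.046934332846822115
trans [0.01, 0.22, 8.25] roll -0.04 rows 2.0 yaw -84.4 j6 2.59
80 273 363 318.0 35
100 268 369 318.5 56
120 268 369 318.5 56
140 278 359 318.5 82
160 295 342 318.5 48
180 305 332 318.5 28
200 305 332 318.5 28
220 305 332 318.5 28
240 246 389 317.5 51
[[316.6, 75.7], [316.7, 136.5], [316.8, 177.7], [316.9, 206.6]]
```

Request:
play_rows([
  {"translation":[0,0.1,4],"roll":0,"fingers":-0.1},
  {"translation":[0,0.1,6.5],"roll":0,"fingers":-0.1},
  {"translation":[0,0.1,7.9],"roll":0,"fingers":-0.1},
  {"translation":[0,0.1,8.1],"roll":0,"fingers":-0.1},
  {"translation":[0,0.1,8.1],"roll":0,"fingers":-0.1},
  {"translation":[0,0.1,8.1],"roll":0,"fingers":0.4},
  {"translation":[0,0.1,8.1],"roll":0,"fingers":1},
  {"translation":[0,0.1,8.1],"roll":0,"fingers":1},
  {"translation":[0,0.1,8.1],"roll":0,"fingers":1},
  {"translation":[0,0.1,8.1],"roll":0,"fingers":1},
  {"translation":[0,0.1,8.1],"roll":0,"fingers":1},
])

```text
clock: 11.3
eef_pos: [0.4779, -0.2321, 0.0221]
tool_rot: [0.741, -0.672, 0.002, -0.001]
ft_force: [-0.5, -0.5, 5.3]
grip_width: 0.0155
```

Request:
play_rows([
  {"translation":[0,0,-2],"roll":0,"fingers":1},
  {"translation":[0,0,-5],"roll":0,"fingers":1},
  {"translation":[0,0,-9],"roll":0,"fingers":1},
  {"translation":[0,0,-13],"roll":0,"fingers":1},
  {"translation":[0,0,-13],"roll":0,"fingers":1},
  {"translation":[0,0,-13],"roll":0,"fingers":1},
  {"translation":[0,0,-13],"roll":0,"fingers":1},
])

```text
clock: 11.88
eef_pos: [0.4754, -0.2312, 0.1493]
tool_rot: [0.741, -0.672, -0.001, 0.0]
ft_force: [-0.5, 0.7, -4.5]
grip_width: 0.0153
```

```bash
python3 - <<'E'
from h import *
o=bot.get_obs();print(o['eef_pos'],o['grip_width'],o['ft_force'])
c=snap('wrist','w9')
g=c['pixels'].astype(int).min(2)
for v in list(range(40,70,3))+list(range(70,240,20)):
    u=np.nonzero(g[v]>90)[0]; u=u[(u>225)&(u<415)]
    if len(u): print(v,u.min(),u.max(),(u.min()+u.max())/2,len(u))
M=Rn.from_quat(o['tool_rot']).as_matrix()
for gx in(.060,.065,.07):
    J=o['eef_pos']+M@np.array([0,-gx,.0174-.0085]); print(gx,proj(c,np.array([J-.019*M[:,1],J+.018*M[:,1]])).round(1).tolist())
C=np.array([.5803,.1041]);a=np.radians(315.5);go((*(C+(.065+.05)*np.array([np.cos(a),np.sin(a)])),.155),315.5+90)
E
```

```text
[ 0.47544741 -0.23120031  0.14934344] 0.01528157022366588 [-0.54004986  0.66152411 -4.53170776]
40 226 246 236.0 21
43 226 246 236.0 21
46 226 247 236.5 22
49 226 246 236.0 21
52 226 246 236.0 21
55 226 246 236.0 21
58 226 247 236.5 22
61 226 247 236.5 22
64 226 385 305.5 60
67 226 386 306.0 67
70 226 387 306.5 72
90 226 394 310.0 95
110 226 397 311.5 100
130 226 395 310.5 98
150 226 386 306.0 91
170 226 372 299.0 133
190 226 354 290.0 100
210 226 343 284.5 78
230 226 338 282.0 69
0.06 [[316.0, 69.1], [316.2, 164.1]]
0.065 [[315.9, 55.2], [316.2, 152.0]]
0.07 [[315.9, 41.2], [316.1, 139.7]]
trans [-23.49, -21.14, -0.7] roll 50.07 rows 7.6 yaw -84.4 j6 2.59
```

Request:
play_rows([
  {"translation":[-23.5,-21.1,-0.6],"roll":-130,"fingers":1},
  {"translation":[-23.5,-21.1,-0.6],"roll":-130,"fingers":1},
  {"translation":[-23.5,-21.1,-0.6],"roll":-130,"fingers":1},
  {"translation":[-23.5,-21.1,-0.6],"roll":-130,"fingers":1},
  {"translation":[-23.5,-21.1,-0.6],"roll":-130,"fingers":1},
  {"translation":[-23.5,-21.1,-0.6],"roll":-130,"fingers":1},
  {"translation":[-23.5,-21.1,-0.6],"roll":-130,"fingers":1},
  {"translation":[-23.5,-21.1,-0.6],"roll":-130,"fingers":1},
  {"translation":[-23.5,-21.1,-0.6],"roll":-130,"fingers":1},
  {"translation":[-23.5,-21.1,-0.6],"roll":-130,"fingers":1},
  {"translation":[-23.5,-21.1,-0.6],"roll":-130,"fingers":1},
  {"translation":[-23.5,-21.1,-0.6],"roll":-130,"fingers":1},
  {"translation":[-23.5,-21.1,-0.6],"roll":-130,"fingers":1},
  {"translation":[-23.5,-21.1,-0.6],"roll":-130,"fingers":1},
  {"translation":[-23.5,-21.1,-0.6],"roll":-130,"fingers":1},
  {"translation":[-23.5,-21.1,-0.6],"roll":-130,"fingers":1},
  {"translation":[-23.5,-21.1,-0.6],"roll":-130,"fingers":1},
  {"translation":[-23.5,-21.1,-0.6],"roll":-130,"fingers":1},
  {"translation":[-23.5,-21.1,-0.6],"roll":-130,"fingers":1},
  {"translation":[-23.5,-21.1,-0.6],"roll":-130,"fingers":1},
])

```text
clock: 13.6
eef_pos: [0.6621, 0.0228, 0.1531]
tool_rot: [0.922, 0.386, -0.002, -0.001]
ft_force: [1.3, 0.6, -3.8]
grip_width: 0.0151
```

```bash
cat >> h.py <<'E'
C=np.array([.5803,.1041])
def polar(ang,r,z,off=0):
    "TCP target with spanner handle at angle ang (deg), TCP r from C"
    a=np.radians(ang); go((C[0]+r*np.cos(a),C[1]+r*np.sin(a),z),ang+90)
E
python3 - <<'E'
from h import *
o=bot.get_obs();print(o['eef_pos'],o['grip_width'],o['ft_force'])
polar(315.5,.0622+.05,.0835)
E
```

```text
[0.66211768 0.02279978 0.15307387] 0.015135224625067122 [ 1.27130107  0.57334272 -3.84397132]
trans [0.09, -0.29, 6.96] roll -0.05 rows 1.7 yaw 45.4 j6 0.81
```

Request:
play_rows([
  {"translation":[0.05,-0.2,3],"roll":0,"fingers":1},
  {"translation":[0.05,-0.2,5.5],"roll":0,"fingers":1},
  {"translation":[0.05,-0.2,6.7],"roll":0,"fingers":1},
  {"translation":[0.05,-0.2,6.7],"roll":0,"fingers":1},
  {"translation":[0.05,-0.2,6.7],"roll":0,"fingers":1},
  {"translation":[0.05,-0.2,6.7],"roll":0,"fingers":1},
])

```text
clock: 14.1
eef_pos: [0.663, 0.0246, 0.0895]
tool_rot: [0.922, 0.387, 0.001, 0.0]
ft_force: [-0.1, 0.3, -3.7]
grip_width: 0.0151
```

```bash
python3 - <<'E'
from h import *
o=bot.get_obs();print(o['eef_pos'],o['grip_width'],o['ft_force'])
polar(315.5,.0622+.05,.0835)
c=snap('wrist','w10')
H=[[*(C+.01732*np.array([np.cos(a),np.sin(a)])),.076] for a in np.radians(15.5+60*np.arange(6))]
print(((proj(c,H)-[160,0])*2).round().tolist())
cv2.imwrite('pics/w10c.png',cv2.resize(cv2.imread('pics/w10.png')[0:270,160:480],None,fx=2,fy=2,interpolation=cv2.INTER_CUBIC))
E
```

```text
[0.66300033 0.02461036 0.08950105] 0.015126259438560417 [-0.05612526  0.26336451 -3.65932462]
trans [-0.13, -0.25, 0.6] roll 0.01 rows 0.2 yaw 45.5 j6 0.81
[[389.0, -14.0], [391.0, -117.0], [309.0, -170.0], [227.0, -117.0], [230.0, -14.0], [310.0, 35.0]]
```

View pics/w10c.png

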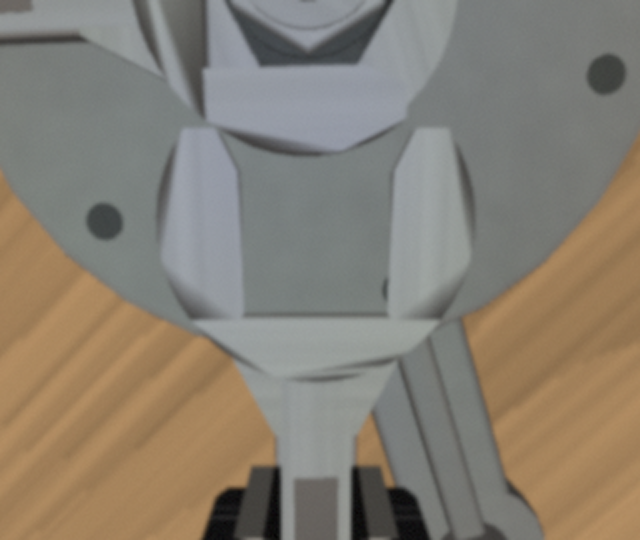

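The nut corner is at crop x 309 and the jaw centre at 315.5, so the nut is 1.3 mm to −x, which agrees with the computed shift.

Request:
play_rows([
  {"translation":[-0.13,0,0.3],"roll":0,"fingers":1},
  {"translation":[-0.13,-0.5,0.45],"roll":0,"fingers":1},
  {"translation":[-0.13,-1.3,0.45],"roll":0,"fingers":1},
  {"translation":[-0.13,-1.6,0.45],"roll":0,"fingers":1},
  {"translation":[-0.13,-1.6,0.45],"roll":0,"fingers":1},
  {"translation":[-0.13,-1.6,0.45],"roll":0,"fingers":1},
])

```text
clock: 14.65
eef_pos: [0.6498, 0.0354, 0.0847]
tool_rot: [0.922, 0.388, 0.0, 0.0]
ft_force: [0.6, 0.0, -3.1]
grip_width: 0.0154
```

```bash
python3 - <<'E'
from h import *
o=bot.get_obs();print(o['eef_pos'],o['grip_width'],o['ft_force'])
polar(315.5,.0622,.084)
E
```

```text
[0.64984107 0.0353646  0.08468161] 0.015415044131779337 [ 0.59697838  0.04935836 -3.08285447]
trans [0.04, -3.56, 0.07] roll 0.11 rows 0.9 yaw 45.6 j6 0.83
```

Request:
play_rows([
  {"translation":[0.04,-0.7,0.05],"roll":0.1,"fingers":1},
  {"translation":[0.04,-1.4,0.05],"roll":0.1,"fingers":1},
  {"translation":[0.04,-2.0,0.05],"roll":0.1,"fingers":1},
  {"translation":[0.04,-2.5,0.05],"roll":0.1,"fingers":1},
  {"translation":[0.04,-3.0,0.05],"roll":0.1,"fingers":1},
  {"translation":[0.04,-3.5,0.05],"roll":0.1,"fingers":1},
  {"translation":[0.04,-3.5,0.05],"roll":0.1,"fingers":1},
])

```text
clock: 15.23
eef_pos: [0.6244, 0.0606, 0.0838]
tool_rot: [0.922, 0.387, -0.0, -0.0]
ft_force: [-0.3, -0.2, -3.6]
grip_width: 0.0153
```

```bash
cat >> h.py <<'E'
def arc(dth,n,r,z=0,r0=None):
    "rows to swing CW by dth deg about a centre r behind the TCP (at tool -y), n steps"
    for k in range(1,n+1):
        t=np.radians(dth*k/n); print([round(100*v,2) for v in (-r*np.sin(t), r*np.cos(t)-r)],round(dth*k/n,1))
E
python3 - <<'E'
from h import *
o=bot.get_obs();print(o['eef_pos'],o['grip_width'],o['ft_force'],o['ft_torque'])
polar(315.5,.0622,.084)
arc(20,5,.0622)
M=Rn.from_quat(o['tool_rot']).as_matrix();print(M.round(2))
E
```

```text
[0.62435216 0.06060944 0.08380584] 0.015276064661944175 [-0.30720153 -0.24049125 -3.59061522] [-0.10774339 -0.08951778  0.04404338]
trans [0.01, 0.03, -0.02] roll 0.03 rows 0.0 yaw 45.5 j6 0.87
[np.float64(-0.43), np.float64(-0.02)] 4.0
[np.float64(-0.87), np.float64(-0.06)] 8.0
[np.float64(-1.29), np.float64(-0.14)] 12.0
[np.float64(-1.71), np.float64(-0.24)] 16.0
[np.float64(-2.13), np.float64(-0.38)] 20.0
[[ 0.7   0.71 -0.  ]
 [ 0.71 -0.7   0.  ]
 [-0.   -0.   -1.  ]]
```

Request:
play_rows([
  {"translation":[-0.43,-0.02,0],"roll":4,"fingers":1},
  {"translation":[-0.87,-0.06,0],"roll":8,"fingers":1},
  {"translation":[-1.29,-0.14,0],"roll":12,"fingers":1},
  {"translation":[-1.71,-0.24,0],"roll":16,"fingers":1},
  {"translation":[-2.13,-0.38,0],"roll":20,"fingers":1},
  {"translation":[-2.13,-0.38,0],"roll":20,"fingers":1},
  {"translation":[-2.13,-0.38,0],"roll":20,"fingers":1},
])

```text
clock: 15.82
eef_pos: [0.6077, 0.0471, 0.0839]
tool_rot: [0.975, 0.221, 0.0, -0.0]
ft_force: [0.7, 0.6, -4.0]
grip_width: 0.0153
```

```bash
python3 - <<'E'
from h import *
o=bot.get_obs();print(o['eef_pos'],o['grip_width'],o['ft_force'],o['ft_torque'])
polar(295.5,.0622,.084)
c=snap('wrist','w11')
E
```

```text
[0.60772691 0.04714998 0.08394   ] 0.015260895360145375 [ 0.67997978  0.61353556 -4.02500714] [ 0.01424274 -0.01724769  0.05746712]
trans [-0.02, -0.1, -0.01] roll 0.06 rows 0.0 yaw 25.6 j6 1.2
```

Request:
play_rows([
  {"translation":[-0.43,-0.07,0],"roll":4,"fingers":1},
  {"translation":[-0.87,-0.11,0],"roll":8,"fingers":1},
  {"translation":[-1.29,-0.19,0],"roll":12,"fingers":1},
  {"translation":[-1.71,-0.29,0],"roll":16,"fingers":1},
])

```text
clock: 16.2
eef_pos: [0.5915, 0.042, 0.084]
tool_rot: [0.997, 0.082, 0.001, 0.001]
ft_force: [1.3, -1.5, -4.0]
grip_width: 0.0151
```

```bash
python3 - <<'E'
from h import *
o=bot.get_obs();print(o['eef_pos'],o['grip_width'],o['ft_force'],o['ft_torque'])
polar(279.5,.0622,.084)
d=np.r_[C,.08]-o['eef_pos']; print('moment about C',o['ft_torque'][2],np.cross(-d,o['ft_force'])[2])
E
```

```text
[0.59154765 0.04201629 0.08398426] 0.015071593731083301 [ 1.3361111  -1.47784024 -3.97285283] [-0.18577091 -0.17758869  0.25012052]
trans [-0.08, -0.09, -0.0] roll -0.13 rows 0.0 yaw 9.4 j6 1.48
moment about C 0.2501205175948137 0.0663285076531541
```

Request:
play_rows([
  {"translation":[-0.33,-0.05,0],"roll":3,"fingers":1},
  {"translation":[-0.65,-0.08,0],"roll":6,"fingers":1},
])

```text
clock: 16.37
eef_pos: [0.5851, 0.0413, 0.0841]
tool_rot: [1.0, 0.03, 0.001, 0.001]
ft_force: [1.7, -2.1, -4.4]
grip_width: 0.0156
```

```bash
cat >>h.py <<'E'
def mom():
    o=bot.get_obs(); d=np.r_[C,.08]-o['eef_pos']; M=Rn.from_quat(o['tool_rot']).as_matrix()
    a=np.degrees(np.arctan2(-d[1],-d[0]))%360
    print('F',o['ft_force'].round(1),'Mz about C',o['ft_torque'][2]+np.cross(-d,o['ft_force'])[2],'ang pos',a,'handle yaw',np.degrees(np.arctan2(M[1,1],M[0,1]))%360,'r',np.hypot(*d[:2]),'z',o['eef_pos'][2])
E
python3 -c "
from h import *
mom()"
```

```text
F [ 1.7 -2.1 -4.4] Mz about C 0.4148228792611989 ang pos 274.35244489126353 handle yaw 273.4005951358803 r 0.06293341370781595 z 0.08405794891972794
```

Request:
play_rows([
  {"translation":[-0.33,-0.02,0],"roll":3,"fingers":1},
  {"translation":[-0.54,-0.03,0],"roll":5,"fingers":1},
])

```text
clock: 16.53
eef_pos: [0.5796, 0.0412, 0.0841]
tool_rot: [1.0, -0.014, 0.001, 0.001]
ft_force: [1.1, -3.6, -4.1]
grip_width: 0.0151
```

```bash
python3 -c "
from h import *
mom()"
```

```text
F [ 1.1 -3.6 -4.1] Mz about C 0.3341430997795624 ang pos 269.3660704831894 handle yaw 268.41289574093247 r 0.06286756837446103 z 0.08406193512812238
```

Request:
play_rows([
  {"translation":[-0.22,-0.04,0],"roll":2,"fingers":1},
  {"translation":[-0.43,-0.06,0],"roll":4,"fingers":1},
])

```text
clock: 16.7
eef_pos: [0.5753, 0.0415, 0.084]
tool_rot: [0.999, -0.049, 0.001, 0.001]
ft_force: [1.2, -3.0, -3.0]
grip_width: 0.0151
```

```bash
python3 -c "
from h import *
mom()"
```

```text
F [ 1.2 -3.  -3. ] Mz about C 0.39314226885588505 ang pos 265.44480777212806 handle yaw 264.4340788809764 r 0.06275760709594379 z 0.08401026401916355
```

Request:
play_rows([
  {"translation":[-0.22,-0.02,0],"roll":2,"fingers":1},
  {"translation":[-0.43,-0.03,0],"roll":4,"fingers":1},
])

```text
clock: 16.87
eef_pos: [0.571, 0.0421, 0.084]
tool_rot: [0.997, -0.083, 0.001, 0.002]
ft_force: [0.5, -3.3, -2.7]
grip_width: 0.0154
```

```bash
python3 -c "
from h import *
mom()"
```

```text
F [ 0.5 -3.3 -2.7] Mz about C 0.36744901946455677 ang pos 261.471591419919 handle yaw 260.4264821257379 r 0.06269440223993444 z 0.0839932602371519
```

Request:
play_rows([
  {"translation":[-0.22,-0.02,0],"roll":2,"fingers":1},
  {"translation":[-0.32,-0.02,0],"roll":3,"fingers":1},
])

```text
clock: 17.03
eef_pos: [0.5678, 0.0428, 0.084]
tool_rot: [0.994, -0.109, 0.001, 0.002]
ft_force: [-0.5, -5.3, -3.5]
grip_width: 0.0156
```

```bash
python3 -c "
from h import *
mom()"
```

```text
F [-0.5 -5.3 -3.5] Mz about C 0.31192711116514266 ang pos 258.43662513507206 handle yaw 257.428227455749 r 0.06260668640802723 z 0.0839862615232281
```

Request:
play_rows([
  {"translation":[-0.22,-0.02,0],"roll":2,"fingers":1},
  {"translation":[-0.32,-0.02,0],"roll":3,"fingers":1},
])

```text
clock: 17.2
eef_pos: [0.5645, 0.0436, 0.084]
tool_rot: [0.991, -0.136, 0.001, 0.002]
ft_force: [0.2, -4.9, -2.9]
grip_width: 0.015
```

```bash
python3 -c "
from h import *
mom()
c=snap('wrist','w12');d=snap('scene','s12')
cv2.imwrite('pics/s12c.png',np.vstack([cv2.resize(cv2.imread('pics/s12.png')[140:260,270:430],(640,480))[90:390],cv2.resize(cv2.imread('pics/w12.png'),(480,300))[:, :640] if 0 else cv2.copyMakeBorder(cv2.resize(cv2.imread('pics/w12.png'),(480,300)),0,0,0,160,0)]))"
```

```text
F [ 0.2 -4.9 -2.9] Mz about C 0.3303163716868467 ang pos 255.39544049079092 handle yaw 254.41056930543863 r 0.062498738453198296 z 0.08395590843987859
```

View pics/s12c.png

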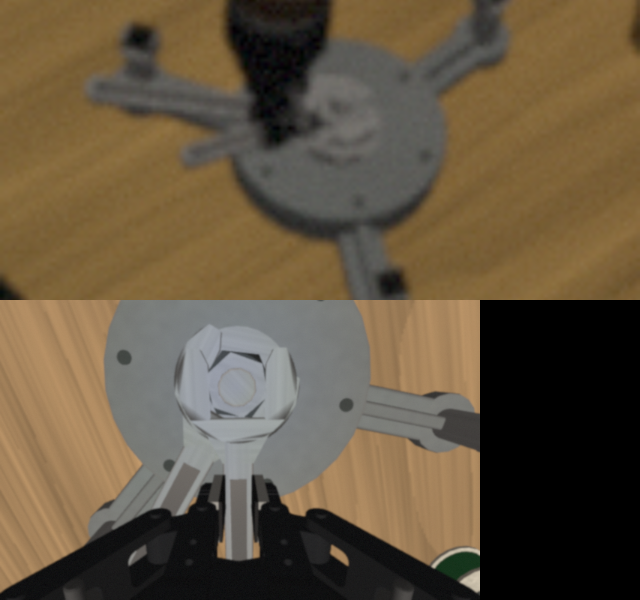

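The long spanner is still on the lower nut and its handle is against the post area. Its held torque is 0.33 N m and the locknut is still turning. I'll go on in small steps until the torque jumps.

Request:
play_rows([
  {"translation":[-0.22,-0.01,0],"roll":2,"fingers":1},
  {"translation":[-0.32,-0.01,0],"roll":3,"fingers":1},
])

```text
clock: 17.47
eef_pos: [0.5614, 0.0445, 0.0839]
tool_rot: [0.987, -0.162, 0.0, 0.002]
ft_force: [0.9, -5.6, -4.3]
grip_width: 0.0153
```

```bash
python3 -c "
from h import *
mom()"
```

```text
F [ 0.9 -5.6 -4.3] Mz about C 0.40932939299423776 ang pos 252.41917237835258 handle yaw 251.40830744693412 r 0.06250156477595159 z 0.08390476553762476
```

Request:
play_rows([
  {"translation":[-0.22,-0.01,0],"roll":2,"fingers":1},
  {"translation":[-0.32,-0.01,0],"roll":3,"fingers":1},
])

```text
clock: 17.63
eef_pos: [0.5584, 0.0457, 0.0839]
tool_rot: [0.982, -0.187, 0.0, 0.002]
ft_force: [0.0, -4.5, -3.2]
grip_width: 0.0155
```

```bash
python3 -c "
from h import *
mom()"
```

```text
F [ 0.  -4.5 -3.2] Mz about C 0.2954295804603133 ang pos 249.41427063129692 handle yaw 248.40481405847794 r 0.06240040500039712 z 0.0839102313952503
```

```bash
cat >long.py <<'E'
from h import *
mom(); c2=snap('wrist','w13')
def yawfit(c,r0,r1,lo,hi):
    g=cv2.GaussianBlur(cv2.cvtColor(c['pixels'],cv2.COLOR_RGB2GRAY),(0,0),.8).astype(np.float32)
    r=np.linspace(r0,r1,25); best=[]
    def I(a,w,b):
        n=np.array([np.cos(a),np.sin(a)]);t=np.array([-n[1],n[0]]); P=np.c_[C+r[:,None]*n+(w+b)*t,np.full(25,.058)]
        u=proj(c,P).astype(np.float32); return cv2.remap(g,u[:,:1],u[:,1:],1).ravel()
    for y in np.arange(lo,hi,.5):
        for b in np.arange(-.002,.0021,.001):
            a=np.radians(y); best.append((np.mean([np.abs(I(a,s*.0095,b)-I(a,s*.0125,b)).mean() for s in(-1,1)]),y,b))
    best.sort(reverse=True); return [(round(float(x),1),float(y),float(b)) for x,y,b in best[:4]]
print(yawfit(load('w7'),.055,.09,215,238))
for f in('w11','w12','w13'): print(f,yawfit(load(f),.052,.08,190,238))
E
python3 long.py
```

```text
F [ 0.  -4.5 -3.2] Mz about C 0.2954295804603133 ang pos 249.41427063129692 handle yaw 248.40481405847794 r 0.06240040500039712 z 0.0839102313952503
[(20.3, 225.0, 0.002), (20.1, 225.5, 0.001), (20.1, 226.5, 0.0), (20.0, 226.0, 0.001)]
w11 [(26.4, 226.0, 0.001), (26.3, 225.0, 0.002), (26.1, 227.0, 0.0), (25.6, 227.5, -0.001)]
w12 [(48.9, 228.0, -0.002), (48.2, 227.0, -0.001), (47.5, 226.5, 0.0), (47.1, 227.5, -0.001)]
w13 [(37.9, 226.5, -0.002), (37.8, 226.0, -0.001), (37.7, 227.0, -0.002), (37.0, 225.0, 0.0)]
```

Request:
play_rows([
  {"translation":[-0.22,-0.01,0],"roll":2,"fingers":1},
  {"translation":[-0.32,-0.01,0],"roll":3,"fingers":1},
])

```text
clock: 17.85
eef_pos: [0.5556, 0.0469, 0.0839]
tool_rot: [0.977, -0.213, 0.001, 0.002]
ft_force: [1.9, -4.6, -3.6]
grip_width: 0.0151
```

```bash
python3 -c "
from h import *
mom();snap('wrist','w14')
im=lambda f,p:cv2.convertScaleAbs(cv2.resize(cv2.imread('pics/%s.png'%f)[p[1]-50:p[1]+75,p[0]-65:p[0]+65],(400,385),interpolation=cv2.INTER_CUBIC),alpha=1.3,beta=-20)
cs=[(f,proj(load(f),[*C,.076])[0].round().astype(int)) for f in('w11','w14')];print(cs)
cv2.imwrite('pics/w14c.png',np.hstack([im(*x) for x in cs]))"
```

```text
F [ 1.9 -4.6 -3.6] Mz about C 0.44783400557182873 ang pos 246.63802961226412 handle yaw 245.41675593732697 r 0.062254007875685705 z 0.083943644231675
[('w11', array([317, 109])), ('w14', array([313, 112]))]
```

The viewer's limit is reached, so I'll go on by numbers. The torque has risen to 0.45 N m.

Request:
play_rows([
  {"translation":[-0.22,-0.01,0],"roll":2,"fingers":1},
  {"translation":[-0.22,-0.01,0],"roll":2,"fingers":1},
])

```text
clock: 18.07
eef_pos: [0.5539, 0.048, 0.084]
tool_rot: [0.973, -0.23, 0.001, 0.001]
ft_force: [1.9, -4.5, -3.6]
grip_width: 0.0157
```

```bash
python3 -c "
from h import *
mom()"
```

```text
F [ 1.9 -4.5 -3.6] Mz about C 0.5021560442242603 ang pos 244.78067622143016 handle yaw 243.45100388151556 r 0.061961530120647854 z 0.084045148360759
```

Request:
play_rows([
  {"translation":[-0.22,-0.01,0],"roll":2,"fingers":1},
  {"translation":[-0.22,-0.01,0],"roll":2,"fingers":1},
])

```text
clock: 18.23
eef_pos: [0.5523, 0.0493, 0.0841]
tool_rot: [0.969, -0.246, 0.001, 0.001]
ft_force: [1.3, -4.0, -4.1]
grip_width: 0.0153
```

```bash
python3 -c "
from h import *
mom()"
```

```text
F [ 1.3 -4.  -4.1] Mz about C 0.5392201429346093 ang pos 242.9447674626653 handle yaw 241.4656907234152 r 0.0615832359259308 z 0.08412910073872984
```

```bash
cat >short.py <<'E'
from h import *
import sys
def fit(f,y0,pts,z,d=.0013,b=(.001,.0025)):
    c=load(f); g=cv2.GaussianBlur(cv2.cvtColor(c['pixels'],cv2.COLOR_RGB2GRAY),(0,0),.8).astype(np.float32); out=[]
    for y in np.arange(y0-14,y0+14.1,1):
        a=np.radians(y); n=np.array([np.cos(a),np.sin(a)]);t=np.array([-n[1],n[0]])
        for bx in np.arange(-.003,.0031,.001):
            for by in np.arange(-.003,.0031,.001):
                s=0
                for (r,w) in pts:
                    I=[]
                    for e in(-d,d):
                        P=np.c_[C+(r[:,None]+bx)*n+(w+np.sign(w)*e+by)*t,np.full(len(r),z)]
                        u=proj(c,P).astype(np.float32); I.append(cv2.remap(g,u[:,:1],u[:,1:],1).ravel())
                    s+=np.abs(I[0]-I[1]).mean()
                out.append((s,y-y0,bx,by))
    out.sort(reverse=True); print(f,y0,[tuple(np.round(o,4).tolist()) for o in out[:3]])
h=np.linspace(.034,.05,12); 
for f,y in(('w11',295.6),('w12',254.4),('w13',248.4),('w14',245.4),('w15',241.5)):
    if f=='w15': snap('wrist',f)
    fit(f,y,[(np.linspace(-.010,.014,15),.0158),(np.linspace(-.010,.014,15),-.0158),(np.linspace(.044,.05,8),.009),(np.linspace(.044,.05,8),-.009)],.0745)
E
python3 short.py; python3 -c "
from h import *
mom()"
```

```text
w11 295.6 [(83.6858, 5.0, 0.003, -0.003), (82.2545, 4.0, 0.003, -0.002), (79.6962, -2.0, 0.003, 0.0)]
w12 254.4 [(96.2732, 2.0, 0.003, 0.001), (90.6109, -1.0, 0.003, 0.001), (86.8794, 3.0, 0.003, 0.0)]
w13 248.4 [(98.864, 2.0, 0.003, 0.001), (92.1085, -1.0, 0.003, 0.001), (87.2391, 5.0, 0.003, -0.002)]
w14 245.4 [(100.109, 2.0, 0.003, 0.001), (98.2818, -1.0, 0.003, 0.001), (94.8501, 7.0, 0.003, -0.003)]
w15 241.5 [(114.2015, 0.0, 0.003, 0.001), (107.5788, 3.0, 0.003, 0.001), (107.4937, -3.0, 0.003, 0.003)]
F [ 2.5 -4.5 -3.8] Mz about C 0.5672749463579355 ang pos 242.9834623138836 handle yaw 241.50657591030892 r 0.06160983921139784 z 0.08412839235149333
```

Request:
play_rows([
  {"translation":[-0.22,0.02,0],"roll":2,"fingers":1},
  {"translation":[-0.32,0.04,0],"roll":3,"fingers":1},
  {"translation":[-0.32,0.04,0],"roll":3,"fingers":1},
])

```text
clock: 18.53
eef_pos: [0.5502, 0.0506, 0.0844]
tool_rot: [0.963, -0.271, 0.002, 0.001]
ft_force: [4.2, -4.8, -4.1]
grip_width: 0.0152
```

```bash
python3 -c "
from h import *
mom();snap('wrist','w16')"; sed -i "s/print(yawfit(load('w7').*//; s/'w11','w12','w13')/'w14','w15','w16')/; s/; c2=snap('wrist','w13')//" long.py; python3 long.py
```

```text
F [ 4.2 -4.8 -4.1] Mz about C 0.9128681812323716 ang pos 240.6883735539288 handle yaw 238.53053079087465 r 0.06139416077229066 z 0.08441571049242715
F [ 3.6 -5.2 -4.6] Mz about C 0.8774108777286522 ang pos 240.70185591392237 handle yaw 238.55571506948803 r 0.06142580581979484 z 0.0843853019209639
w14 [(35.3, 225.0, -0.002), (35.3, 224.0, -0.001), (34.6, 223.0, 0.0), (34.4, 224.5, -0.002)]
w15 [(47.3, 228.0, -0.002), (46.8, 228.5, -0.002), (46.4, 227.5, -0.001), (45.4, 226.5, 0.0)]
w16 [(70.9, 237.5, 0.002), (64.6, 237.0, 0.002), (54.8, 237.5, 0.001), (53.3, 225.5, -0.002)]
```

The torque now holds at 0.9 N m, well above the friction, so the locknut is against its stop. I'll relax 5°, slide the short spanner off and measure the nuts from above.

Request:
play_rows([
  {"translation":[0.35,-0.03,0],"roll":-3,"fingers":1},
  {"translation":[0.57,-0.05,0],"roll":-5,"fingers":1},
  {"translation":[0.57,-0.05,0],"roll":-5,"fingers":1},
])

```text
clock: 18.83
eef_pos: [0.5535, 0.0487, 0.0837]
tool_rot: [0.973, -0.229, -0.0, 0.0]
ft_force: [-0.5, -1.3, -2.1]
grip_width: 0.0154
```

```bash
python3 -c "
from h import *
mom()"
```

```text
F [-0.5 -1.3 -2.1] Mz about C 0.06179250708968658 ang pos 244.17996297477794 handle yaw 243.52117187064997 r 0.06149348076741294 z 0.08371709968393791
```

Request:
play_rows([
  {"translation":[0,1,0],"roll":0,"fingers":1},
  {"translation":[0,2,0],"roll":0,"fingers":1},
  {"translation":[0,3,-0.1],"roll":0,"fingers":1},
  {"translation":[0,4.2,-0.2],"roll":0,"fingers":1},
  {"translation":[0,5.5,-0.3],"roll":0,"fingers":1},
  {"translation":[0,6,-3],"roll":0,"fingers":1},
  {"translation":[0,7,-7],"roll":0,"fingers":1},
  {"translation":[0,7,-9],"roll":0,"fingers":1},
  {"translation":[0,7,-9],"roll":0,"fingers":1},
  {"translation":[0,7,-9],"roll":0,"fingers":1},
])

```text
clock: 19.67
eef_pos: [0.5226, -0.0144, 0.1749]
tool_rot: [0.973, -0.23, 0.001, -0.0]
ft_force: [-0.4, 0.1, -4.4]
grip_width: 0.0151
```

```bash
cat >nuts.py <<'E'
from h import *
import sys
def run(f):
    c=load(f); g=cv2.GaussianBlur(cv2.cvtColor(c['pixels'],cv2.COLOR_RGB2GRAY),(0,0),.8).astype(np.float32)
    def edge(q,R,z,ks,d):
        t=np.linspace(.12,.88,15); tot=0
        for j in ks:
            I=[]
            for Rr in(R-d,R+d):
                A=q[2]+np.array([j,j+1])*np.pi/3; x=q[0]+Rr*np.cos(A); y=q[1]+Rr*np.sin(A)
                u=proj(c,np.c_[x[0]+(x[1]-x[0])*t,y[0]+(y[1]-y[0])*t,np.full(15,z)]).astype(np.float32)
                I.append(cv2.remap(g,u[:,:1],u[:,1:],1).ravel())
            tot+=np.abs(I[0]-I[1]).mean()
        return tot
    G=np.arange(-.001,.0031,.001)
    u=proj(c,[*C,.076])[0]; print(f,'nut px',u.round())
    for nm,R,z in(('lock',.01732,.076),('lower',.02078,.064)):
        s=sorted([(max(edge((C[0]+dx,C[1]+dy-.001,np.radians(a)),R,z,range(6),.0014) for dx in G for dy in G),a) for a in range(0,60,1)],reverse=True)
        print(nm,[(round(float(x),1),a) for x,a in s[:5]])
if __name__=='__main__':
    mom(); snap('wrist',sys.argv[1]); run('w2'); run('w7'); run(sys.argv[1])
E
python3 nuts.py w17
```

```text
F [-0.4  0.1 -4.4] Mz about C -0.026125343219855608 ang pos 244.06003463076044 handle yaw 243.38022572924783 r 0.1318267693769273 z 0.1749008965347361
w2 nut px [315. 183.]
lock [(204.2, 13), (204.0, 14), (203.9, 12), (203.6, 15), (203.3, 11)]
lower [(219.5, 44), (219.4, 45), (219.2, 43), (218.9, 46), (218.7, 42)]
w7 nut px [318. 180.]
lock [(229.3, 14), (229.1, 13), (228.6, 15), (228.2, 16), (227.9, 12)]
lower [(224.6, 45), (224.2, 44), (223.8, 46), (223.1, 43), (222.8, 47)]
w17 nut px [314. -10.]
lock [(149.2, 21), (148.3, 20), (146.4, 17), (146.1, 18), (144.8, 24)]
lower [(144.3, 32), (143.1, 29), (141.9, 35), (140.2, 31), (140.0, 38)]
```

Request:
play_rows([
  {"translation":[0,-1.5,-3],"roll":0,"fingers":1},
  {"translation":[0,-1.5,-6],"roll":0,"fingers":1},
  {"translation":[0,-1.5,-6],"roll":0,"fingers":1},
  {"translation":[0,-1.5,-6],"roll":0,"fingers":1},
  {"translation":[0,-1.5,-6],"roll":0,"fingers":1},
])

```text
clock: 20.13
eef_pos: [0.5275, -0.0001, 0.2312]
tool_rot: [0.973, -0.229, -0.002, 0.001]
ft_force: [-0.8, 0.1, -4.4]
grip_width: 0.0154
```

```bash
python3 nuts.py w18 | grep -A2 -e w18 -e F; python3 -c "
from h import *
import long
" ; python3 - <<'E'
import sys; sys.argv=['x']
exec(open('long.py').read().split('for f in')[0])
print('w7',yawfit(load('w7'),.055,.09,205,238)); print('w18',yawfit(load('w18'),.055,.09,205,238))
c=load('w18'); H=lambda R,z,a0:[[*(C+R*np.array([np.cos(a),np.sin(a)])),z] for a in np.radians(a0+60*np.arange(6))]
print(proj(c,H(.0208,.064,46)).round(0).tolist())
E
```

```text
F [-0.8  0.1 -4.4] Mz about C -0.04402911766217245 ang pos 243.1394640089059 handle yaw 243.47062254104065 r 0.1168561637304792 z 0.23121462039910298
w2 nut px [315. 183.]
lock [(204.2, 13), (204.0, 14), (203.9, 12), (203.6, 15), (203.3, 11)]
--
w18 nut px [319.  33.]
lock [(253.6, 18), (253.4, 17), (252.4, 19), (251.5, 16), (250.0, 20)]
lower [(213.6, 35), (213.1, 36), (213.1, 34), (211.7, 37), (211.2, 33)]
F [-0.3 -0.8 -4.6] Mz about C -0.0006700227043533059 ang pos 243.017030255541 handle yaw 243.46521581735595 r 0.1170134048506482 z 0.23090062162412306
w14 [(35.3, 225.0, -0.002), (35.3, 224.0, -0.001), (34.6, 223.0, 0.0), (34.4, 224.5, -0.002)]
w15 [(47.3, 228.0, -0.002), (46.8, 228.5, -0.002), (46.4, 227.5, -0.001), (45.4, 226.5, 0.0)]
w16 [(70.9, 237.5, 0.002), (64.6, 237.0, 0.002), (54.8, 237.5, 0.001), (53.3, 225.5, -0.002)]
F [-0.3 -0.8 -4.6] Mz about C -0.0006700227043533059 ang pos 243.017030255541 handle yaw 243.46521581735595 r 0.1170134048506482 z 0.23090062162412306
w7 [(20.3, 225.0, 0.002), (20.1, 225.5, 0.001), (20.1, 226.5, 0.0), (20.0, 226.0, 0.001)]
w18 [(16.6, 222.5, -0.001), (16.5, 221.0, 0.001), (16.4, 222.0, 0.0), (16.4, 223.5, -0.002)]
[[327.0, 9.0], [301.0, 15.0], [294.0, 42.0], [311.0, 62.0], [336.0, 56.0], [344.0, 30.0]]
```

The lower nut turned about 9.5° CW (45→35.5) and the long spanner stands at 222°, against the post. The locknut turned about 56.5° in all, so about 47° (0.82 rad) relative to the lower nut. That is within the 0.55–0.85 rad needed, and with the torque jump it counts as tight. Now I'll lay the short spanner on the mat.

```bash
python3 -c "
from h import *
go((.478,-.231,.12),-84.4)"
```

```text
trans [5.96, 22.82, 11.12] roll 57.86 rows 8.1 yaw -26.5 j6 2.03
```

Request:
play_rows([
  {"translation":[6,22.8,0],"roll":57.9,"fingers":1},
  {"translation":[6,22.8,0],"roll":57.9,"fingers":1},
  {"translation":[6,22.8,0],"roll":57.9,"fingers":1},
  {"translation":[6,22.8,0],"roll":57.9,"fingers":1},
  {"translation":[6,22.8,0],"roll":57.9,"fingers":1},
  {"translation":[6,22.8,0],"roll":57.9,"fingers":1},
  {"translation":[6,22.8,4],"roll":57.9,"fingers":1},
  {"translation":[6,22.8,8],"roll":57.9,"fingers":1},
  {"translation":[6,22.8,11],"roll":57.9,"fingers":1},
  {"translation":[6,22.8,14],"roll":57.9,"fingers":1},
  {"translation":[6,22.8,17],"roll":57.9,"fingers":1},
  {"translation":[6,22.8,17],"roll":57.9,"fingers":1},
  {"translation":[6,22.8,17],"roll":57.9,"fingers":1},
  {"translation":[6,22.8,17],"roll":57.9,"fingers":1},
])

```text
clock: 21.35
eef_pos: [0.4809, -0.2309, 0.0642]
tool_rot: [0.741, -0.672, -0.0, 0.0]
ft_force: [1.0, -0.9, -3.3]
grip_width: 0.0151
```

```bash
python3 -c "
from h import *
print(bot.get_obs()['ft_force']);go((.478,-.231,.0225),-84.4)"
```

```text
[ 0.96696354 -0.92766914 -3.25637355]
trans [-0.02, 0.29, 4.17] roll -0.04 rows 1.0 yaw -84.4 j6 2.6
```

Request:
play_rows([
  {"translation":[0,0,2.5],"roll":0,"fingers":1},
  {"translation":[0,0,3.8],"roll":0,"fingers":1},
  {"translation":[0,0,4.1],"roll":0,"fingers":1},
  {"translation":[0,0,4.1],"roll":0,"fingers":1},
  {"translation":[0,0,4.1],"roll":0,"fingers":1},
])

```text
clock: 21.77
eef_pos: [0.4822, -0.2314, 0.0246]
tool_rot: [0.741, -0.672, 0.002, -0.0]
ft_force: [0.7, 0.6, -4.3]
grip_width: 0.0157
```

Request:
play_rows([
  {"translation":[0,0,0],"roll":0,"fingers":0.1},
  {"translation":[0,0,0],"roll":0,"fingers":0},
  {"translation":[0,0,0],"roll":0,"fingers":0},
  {"translation":[0,0,0],"roll":0,"fingers":0},
  {"translation":[0,0,0],"roll":0,"fingers":0},
  {"translation":[0,0,-2],"roll":0,"fingers":0},
  {"translation":[0,0,-6],"roll":0,"fingers":0},
  {"translation":[0,0,-10],"roll":0,"fingers":0},
  {"translation":[0,0,-14],"roll":0,"fingers":-0.2},
  {"translation":[0,0,-17],"roll":0,"fingers":-0.5},
  {"translation":[0,0,-17],"roll":0,"fingers":-0.5},
  {"translation":[0,0,-17],"roll":0,"fingers":-0.5},
])

```text
clock: 22.77
eef_pos: [0.4822, -0.2315, 0.1954]
tool_rot: [0.741, -0.672, 0.003, -0.001]
ft_force: [0.9, -0.4, -1.3]
grip_width: 0.064
```

```bash
python3 - <<'E'
from h import *
c=snap('wrist','w19');p=unproj
print(bot.get_obs()['ft_force'])
b=proj(c,[[.575,-.26,.01],[.575,-.19,.01],[.40,-.26,.01],[.40,-.19,.01]]);u0,v0=b.min(0).astype(int).clip(0);u1,v1=b.max(0).astype(int);print(u0,v0,u1,v1)
try: fitsp(c,(u0,v0,u1,min(v1,300)),.0115,.132,.032,[.38,-.24])
except Exception as e: print(e)
# TCP over long handle at its CoM: yaw 222 handle
a=np.radians(222.3); go((C[0]+.063*np.cos(a),C[1]+.063*np.sin(a),.2),222.3+90)
E
```

```text
[-0.14003455 -0.77578523 -0.14377518]
267 66 358 255
len 0.15275362158894368 width handle 0.019676712421075743 head -0.032513208040598526 0.03253288722049664
jaw [ 0.5431 -0.2263] yaw 5.48
trans [-28.61, -8.09, -0.68] roll -36.73 rows 7.1 yaw -84.4 j6 2.6
```

Request:
play_rows([
  {"translation":[-28.6,-8.1,-0.7],"roll":-36.7,"fingers":-0.1},
  {"translation":[-28.6,-8.1,-0.7],"roll":-36.7,"fingers":-0.1},
  {"translation":[-28.6,-8.1,-0.7],"roll":-36.7,"fingers":-0.1},
  {"translation":[-28.6,-8.1,-0.7],"roll":-36.7,"fingers":-0.1},
  {"translation":[-28.6,-8.1,-0.7],"roll":-36.7,"fingers":-0.1},
  {"translation":[-28.6,-8.1,-0.7],"roll":-36.7,"fingers":-0.1},
  {"translation":[-28.6,-8.1,-0.7],"roll":-36.7,"fingers":-0.1},
  {"translation":[-28.6,-8.1,-0.7],"roll":-36.7,"fingers":-0.1},
  {"translation":[-28.6,-8.1,-0.7],"roll":-36.7,"fingers":-0.1},
  {"translation":[-28.6,-8.1,-0.7],"roll":-36.7,"fingers":-0.1},
  {"translation":[-28.6,-8.1,-0.7],"roll":-36.7,"fingers":-0.1},
])

```text
clock: 23.73
eef_pos: [0.5327, 0.0604, 0.1985]
tool_rot: [0.914, -0.405, -0.001, 0.001]
ft_force: [0.1, -1.5, 0.7]
grip_width: 0.047
```

```bash
sed -i 's/^for f in.*//; s/^mom()//' long.py; python3 - <<'E'
from h import *
c=snap('wrist','w20')
from long import yawfit
for z in (0,): print(yawfit(c,.052,.085,205,238))
g=c['pixels'].astype(int).sum(2)/3
a=np.radians(222.3);n=np.array([np.cos(a),np.sin(a)])
print(proj(c,[[*(C+r*n),.058] for r in(.05,.063,.085)]).round(1).tolist())
for v in range(200,300,20): print(v,g[v,270:370:3].round().astype(int).tolist())
go((*(C+.063*n),.066),222.3+90)
E
```

```text
[(20.2, 221.0, 0.002), (19.9, 222.0, 0.001), (19.9, 222.5, 0.0), (19.8, 223.5, -0.001)]
[[316.9, 166.4], [316.9, 182.1], [317.0, 207.7]]
200 [147, 148, 144, 141, 139, 128, 114, 122, 120, 122, 122, 123, 141, 148, 114, 114, 112, 114, 119, 151, 132, 127, 128, 126, 125, 131, 130, 131, 131, 134, 133, 127, 121, 120]
220 [136, 135, 133, 137, 134, 108, 125, 126, 124, 109, 120, 123, 137, 148, 112, 108, 107, 109, 117, 152, 130, 122, 129, 136, 137, 133, 132, 132, 127, 123, 129, 137, 138, 138]
240 [137, 131, 131, 129, 110, 124, 126, 125, 107, 119, 120, 107, 130, 146, 105, 104, 103, 105, 120, 150, 126, 130, 133, 136, 132, 130, 130, 127, 123, 122, 129, 133, 130, 116]
260 [126, 100, 111, 123, 123, 124, 124, 106, 119, 118, 109, 122, 126, 143, 102, 101, 101, 101, 122, 149, 125, 131, 136, 143, 148, 147, 141, 141, 135, 133, 133, 134, 130, 87]
280 [121, 121, 119, 117, 66, 60, 60, 64, 62, 63, 63, 61, 114, 141, 102, 98, 98, 100, 125, 147, 135, 142, 140, 139, 136, 133, 130, 132, 132, 128, 134, 141, 143, 120]
trans [-0.05, -0.19, 13.29] roll -0.15 rows 3.2 yaw -47.9 j6 2.52
```

Request:
play_rows([
  {"translation":[-0.05,-0.1,4],"roll":0,"fingers":-0.1},
  {"translation":[-0.05,-0.1,8],"roll":0,"fingers":-0.1},
  {"translation":[-0.05,-0.1,11],"roll":0,"fingers":-0.1},
  {"translation":[-0.05,-0.1,12.8],"roll":0,"fingers":-0.1},
  {"translation":[-0.05,-0.1,13.1],"roll":0,"fingers":-0.1},
  {"translation":[-0.05,-0.1,13.1],"roll":0,"fingers":-0.1},
  {"translation":[-0.05,-0.1,13.1],"roll":0,"fingers":-0.1},
])

```text
clock: 24.37
eef_pos: [0.5349, 0.0618, 0.0699]
tool_rot: [0.914, -0.405, 0.001, -0.0]
ft_force: [-0.2, 0.2, -0.3]
grip_width: 0.0469
```

```bash
python3 -c "
from h import *
mom(); polar(222.5,.063,.066)"
```

```text
F [-0.2  0.2 -0.3] Mz about C -0.03721503596387124 ang pos 222.986539644966 handle yaw 222.16615429421526 r 0.062066449241463616 z 0.06990531960267404
trans [-0.05, 0.09, 0.39] roll -0.33 rows 0.1 yaw -47.8 j6 2.52
```

Request:
play_rows([
  {"translation":[-0.05,0.1,0.3],"roll":0,"fingers":-0.1},
  {"translation":[-0.05,0.1,0.3],"roll":0,"fingers":0.4},
  {"translation":[-0.05,0.1,0.3],"roll":0,"fingers":1},
  {"translation":[-0.05,0.1,0.3],"roll":0,"fingers":1},
  {"translation":[-0.05,0.1,0.3],"roll":0,"fingers":1},
  {"translation":[-0.05,0.1,0.3],"roll":0,"fingers":1},
  {"translation":[-0.05,0.1,0.3],"roll":0,"fingers":1},
])

```text
clock: 24.95
eef_pos: [0.5342, 0.0619, 0.0674]
tool_rot: [0.914, -0.405, 0.002, -0.0]
ft_force: [-0.2, -1.9, 6.6]
grip_width: 0.0191
```

```bash
python3 -c "
from h import *
print(bot.get_obs()['grip_width']);mom(); polar(222.5,.063,.066)"
```

```text
0.01913594847533531
F [-0.2 -1.9  6.6] Mz about C 0.04189309803987543 ang pos 222.48875736247922 handle yaw 222.24688192035285 r 0.06249408042137635 z 0.06735705874297561
trans [0.0, 0.05, 0.14] roll -0.25 rows 0.0 yaw -47.8 j6 2.52
```

Request:
play_rows([
  {"translation":[0,0.2,-0.2],"roll":0,"fingers":1},
  {"translation":[0,0.8,-0.2],"roll":0,"fingers":1},
  {"translation":[0,1.4,-0.2],"roll":0,"fingers":1},
  {"translation":[0,2.0,-0.2],"roll":0,"fingers":1},
])

```text
clock: 25.28
eef_pos: [0.5187, 0.0491, 0.0675]
tool_rot: [0.915, -0.404, 0.001, -0.0]
ft_force: [3.8, -0.6, -6.0]
grip_width: 0.0191
```

```bash
python3 -c "
from h import *
mom()"
```

```text
F [ 3.8 -0.6 -6. ] Mz about C 0.4210833469523163 ang pos 221.7869814107072 handle yaw 222.3259791927061 r 0.0825756650815039 z 0.0675472257746909
```

Request:
play_rows([
  {"translation":[0,0.7,0],"roll":0,"fingers":1},
  {"translation":[0,1.4,0],"roll":0,"fingers":1},
  {"translation":[0,2.1,0],"roll":0,"fingers":1},
  {"translation":[0,3.0,-0.1],"roll":0,"fingers":1},
  {"translation":[0.1,4.0,-0.2],"roll":0,"fingers":1},
  {"translation":[0.1,4.3,-0.3],"roll":0,"fingers":1},
  {"translation":[0.1,4.3,-0.3],"roll":0,"fingers":1},
])

```text
clock: 25.87
eef_pos: [0.4851, 0.018, 0.0706]
tool_rot: [0.914, -0.405, -0.001, 0.001]
ft_force: [0.9, -4.2, -7.0]
grip_width: 0.0191
```

```bash
python3 -c "
from h import *
mom()"
```

```text
F [ 0.9 -4.2 -7. ] Mz about C 0.6659278557354378 ang pos 222.12982168390894 handle yaw 222.17935899592675 r 0.12841175113273198 z 0.07057357252761962
```

Request:
play_rows([
  {"translation":[0.4,0,-0.3],"roll":0,"fingers":1},
  {"translation":[0.6,0,-3],"roll":0,"fingers":1},
  {"translation":[0.6,0,-7],"roll":0,"fingers":1},
  {"translation":[0.6,0,-10],"roll":0,"fingers":1},
  {"translation":[0.6,0,-10],"roll":0,"fingers":1},
  {"translation":[0.6,0,-10],"roll":0,"fingers":1},
])

```text
clock: 26.37
eef_pos: [0.492, 0.0154, 0.1725]
tool_rot: [0.915, -0.404, 0.001, -0.001]
ft_force: [0.5, 0.1, -6.8]
grip_width: 0.019
```

```bash
python3 -c "
from h import *
mom(); go((.492,-.325,.17),-85.8)"
```

```text
F [ 0.5  0.1 -6.8] Mz about C 0.08333634436805454 ang pos 225.14875080429206 handle yaw 222.28845397377134 r 0.1251539509327416 z 0.172464580317392
trans [25.18, 22.91, 0.21] roll 38.09 rows 8.2 yaw -47.7 j6 2.43
```

Request:
play_rows([
  {"translation":[25.2,22.9,0],"roll":38.1,"fingers":1},
  {"translation":[25.2,22.9,0],"roll":38.1,"fingers":1},
  {"translation":[25.2,22.9,0],"roll":38.1,"fingers":1},
  {"translation":[25.2,22.9,0],"roll":38.1,"fingers":1},
  {"translation":[25.2,22.9,0],"roll":38.1,"fingers":1},
  {"translation":[25.2,22.9,0],"roll":38.1,"fingers":1},
  {"translation":[25.2,22.9,0],"roll":38.1,"fingers":1},
  {"translation":[25.2,22.9,0],"roll":38.1,"fingers":1},
  {"translation":[25.2,22.9,3],"roll":38.1,"fingers":1},
  {"translation":[25.2,22.9,7],"roll":38.1,"fingers":1},
  {"translation":[25.2,22.9,11],"roll":38.1,"fingers":1},
  {"translation":[25.2,22.9,12],"roll":38.1,"fingers":1},
  {"translation":[25.2,22.9,12],"roll":38.1,"fingers":1},
  {"translation":[25.2,22.9,12],"roll":38.1,"fingers":1},
])

```text
clock: 27.53
eef_pos: [0.4904, -0.3247, 0.0498]
tool_rot: [0.733, -0.681, -0.002, 0.0]
ft_force: [1.0, -0.6, -4.8]
grip_width: 0.0196
```

```bash
python3 -c "
from h import *
go((.492,-.325,.0235),-85.8)"
```

```text
trans [0.05, -0.17, 2.63] roll 0.0 rows 0.6 yaw -85.8 j6 2.48
```

Request:
play_rows([
  {"translation":[0,0,1.5],"roll":0,"fingers":1},
  {"translation":[0,0,2.5],"roll":0,"fingers":1},
  {"translation":[0,0,2.7],"roll":0,"fingers":1},
  {"translation":[0,0,2.7],"roll":0,"fingers":1},
  {"translation":[0,0,2.7],"roll":0,"fingers":1},
])

```text
clock: 27.95
eef_pos: [0.4917, -0.3258, 0.0251]
tool_rot: [0.732, -0.681, 0.001, -0.0]
ft_force: [-0.1, -0.3, -4.6]
grip_width: 0.0194
```

```bash
python3 -c "
from h import *
print(bot.get_obs()['ft_force'],bot.get_obs()['eef_pos'])"
```

```text
[-0.08507707 -0.31328431 -4.57413611] [ 0.49172589 -0.32579451  0.025056  ]
```

Request:
play_rows([
  {"translation":[0,0,0],"roll":0,"fingers":0.1},
  {"translation":[0,0,0],"roll":0,"fingers":0},
  {"translation":[0,0,0],"roll":0,"fingers":0},
  {"translation":[0,0,0],"roll":0,"fingers":0},
  {"translation":[0,0,0],"roll":0,"fingers":0},
  {"translation":[0,0,-2],"roll":0,"fingers":0},
  {"translation":[0,0,-6],"roll":0,"fingers":0},
  {"translation":[0,0,-10],"roll":0,"fingers":0},
  {"translation":[0,0,-14],"roll":0,"fingers":-0.5},
  {"translation":[0,2,-18],"roll":0,"fingers":-1},
  {"translation":[0,4,-22],"roll":0,"fingers":-1},
  {"translation":[0,4,-22],"roll":0,"fingers":-1},
  {"translation":[0,4,-22],"roll":0,"fingers":-1},
  {"translation":[0,4,-22],"roll":0,"fingers":-1},
])

```text
clock: 29.12
eef_pos: [0.4513, -0.3287, 0.2441]
tool_rot: [0.732, -0.681, 0.001, -0.0]
ft_force: [-0.1, 0.8, -0.6]
grip_width: 0.0853
```

```bash
python3 - <<'E'
from h import *
o=bot.get_obs();print(o['ft_force'],o['eef_pos'])
c=snap('wrist','w21')
for nm,J,L in(('long',(.554,-.32),.2),('short',(.543,-.226),.132)):
    b=proj(c,[[J[0]+dx,J[1]+dy-(dx<0)*.012,.01] for dx in(.032,-L-.008) for dy in(-.043,.043)]);u0,v0=b.min(0).astype(int).clip(0);u1,v1=b.max(0).astype(int)
    print(nm,u0,v0,u1,v1); fitsp(c,(u0,v0,u1,v1),.0125,L,.03,[J[0]-L,J[1]])
t=snap('top','top1'); t0=load('top0')
# bystanders: difference at their places
for n,(u,v) in dict(trophy=(187,219),spool=(368,149),box=(196,170),tin=(210,262)).items():
    s=np.s_[v-18:v+18,u-20:u+20]; print(n,np.abs(t['pixels'][s].astype(int)-t0['pixels'][s].astype(int)).mean().round(1))
s=np.s_[150:250,225:330];
print('turntable top diff',np.abs(t['pixels'][s].astype(int)-t0['pixels'][s].astype(int)).mean().round(1))
E
```

```text
[-0.13113426  0.82618284 -0.61544957] [ 0.45127477 -0.32871935  0.24413346]
long 274 26 360 255
len 0.22450563941018337 width handle 0.02330399856668973 head -0.03720099831857766 0.03816267821793529
jaw [ 0.5518 -0.3228] yaw 3.72
short 179 31 271 203
len 0.15234518899976446 width handle 0.020313925022494544 head -0.03249190604770208 0.033113044944509624
jaw [ 0.5432 -0.2271] yaw 5.35
trophy 0.8
spool 0.8
box 0.8
tin 0.8
turntable top diff 0.8
```

```bash
python3 -c "
from h import *
go((.577,.099,.19),-42)"
```

```text
trans [-41.65, -15.71, 5.24] roll -43.82 rows 10.7 yaw -85.8 j6 2.44
```

Request:
play_rows([
  {"translation":[-41.65,-15.7,5.2],"roll":-43.8,"fingers":-1},
  {"translation":[-41.65,-15.7,5.2],"roll":-43.8,"fingers":-1},
  {"translation":[-41.65,-15.7,5.2],"roll":-43.8,"fingers":-1},
  {"translation":[-41.65,-15.7,5.2],"roll":-43.8,"fingers":-1},
  {"translation":[-41.65,-15.7,5.2],"roll":-43.8,"fingers":-1},
  {"translation":[-41.65,-15.7,5.2],"roll":-43.8,"fingers":-1},
  {"translation":[-41.65,-15.7,5.2],"roll":-43.8,"fingers":-1},
  {"translation":[-41.65,-15.7,5.2],"roll":-43.8,"fingers":-1},
  {"translation":[-41.65,-15.7,5.2],"roll":-43.8,"fingers":-1},
  {"translation":[-41.65,-15.7,5.2],"roll":-43.8,"fingers":-1},
  {"translation":[-41.65,-15.7,5.2],"roll":-43.8,"fingers":-1},
  {"translation":[-41.65,-15.7,5.2],"roll":-43.8,"fingers":-1},
  {"translation":[-41.65,-15.7,5.2],"roll":-43.8,"fingers":-1},
  {"translation":[-41.65,-15.7,5.2],"roll":-43.8,"fingers":-1},
  {"translation":[-41.65,-15.7,5.2],"roll":-43.8,"fingers":-1},
])

```text
clock: 30.47
eef_pos: [0.5769, 0.0973, 0.1907]
tool_rot: [0.933, -0.359, -0.001, 0.001]
ft_force: [0.3, -0.7, 0.2]
grip_width: 0.0854
```

```bash
python3 nuts.py w22
```

```text
F [ 0.3 -0.7  0.2] Mz about C -0.007954816117557901 ang pos 243.08952752638754 handle yaw 227.91118055030415 r 0.007603358400743974 z 0.19072674146209692
w2 nut px [315. 183.]
lock [(204.2, 13), (204.0, 14), (203.9, 12), (203.6, 15), (203.3, 11)]
lower [(219.5, 44), (219.4, 45), (219.2, 43), (218.9, 46), (218.7, 42)]
w7 nut px [318. 180.]
lock [(229.3, 14), (229.1, 13), (228.6, 15), (228.2, 16), (227.9, 12)]
lower [(224.6, 45), (224.2, 44), (223.8, 46), (223.1, 43), (222.8, 47)]
w22 nut px [314. 183.]
lock [(202.7, 22), (202.3, 23), (202.0, 21), (201.9, 18), (201.2, 19)]
lower [(230.1, 33), (229.5, 34), (229.2, 32), (228.5, 35), (228.3, 31)]
```

```bash
python3 - <<'E'
from h import *
from scipy.ndimage import map_coordinates
# joint fit: common centre offset for both hexes; dark gap between them -> signed contrast
for f in('w2','w7','w18','w22'):
    c=load(f); g=cv2.GaussianBlur(cv2.cvtColor(c['pixels'],cv2.COLOR_RGB2GRAY),(0,0),.6).astype(np.float32)
    t=np.linspace(.05,.95,25); res=[]
    def score(cx,cy,a,R,z,d=.001):
        s=0
        for j in range(6):
            A=a+np.array([j,j+1])*np.pi/3; I=[]
            for q in(R-d,R+d):
                x=cx+q*np.cos(A); y=cy+q*np.sin(A); u=proj(c,np.c_[x[0]+(x[1]-x[0])*t,y[0]+(y[1]-y[0])*t,np.full(25,z)])
                I.append(map_coordinates(g,u.T[::-1],order=1,mode='nearest'))
            s+=np.abs(I[0]-I[1]).mean()
        return s
    out={}
    for nm,R,z in(('lock',.01732,.076),('lower',.02078,.064)):
        L=[(score(C[0]+dx,C[1]+dy,np.radians(a),R,z),a,dx,dy) for a in np.arange(0,60,2) for dx in np.arange(-.001,.0031,.0005) for dy in np.arange(-.0025,.0016,.0005)]
        L.sort(reverse=True); out[nm]=[(round(float(x),0),int(a),round(float(p)*1e3,1),round(float(q)*1e3,1)) for x,a,p,q in L[:5]]
    print(f,out)
E
```

```text
w2 {'lock': [(170.0, 14, 1.0, 0.0), (169.0, 12, 1.0, 0.0), (168.0, 14, 1.5, 0.0), (168.0, 16, 1.5, 0.0), (168.0, 16, 1.0, -0.5)], 'lower': [(199.0, 44, 1.5, 0.0), (198.0, 42, 1.5, 0.0), (198.0, 46, 1.5, 0.0), (197.0, 44, 1.5, 0.5), (195.0, 42, 1.5, 0.5)]}
w7 {'lock': [(196.0, 16, 1.0, -0.5), (195.0, 14, 1.0, -0.5), (194.0, 18, 1.0, -0.5), (191.0, 12, 1.0, -0.5), (189.0, 16, 1.0, -1.0)], 'lower': [(209.0, 46, 1.5, 0.0), (209.0, 44, 1.5, 0.0), (207.0, 42, 1.5, 0.0), (205.0, 46, 1.5, 0.5), (205.0, 48, 1.5, 0.0)]}
w18 {'lock': [(218.0, 18, 0.0, -2.0), (217.0, 20, 0.0, -2.0), (215.0, 16, 0.0, -2.0), (213.0, 22, 0.0, -2.0), (212.0, 20, 0.0, -2.5)], 'lower': [(202.0, 36, 0.0, -2.0), (201.0, 38, -0.5, -2.5), (201.0, 36, -0.5, -2.5), (201.0, 34, 0.0, -2.0), (200.0, 34, 0.0, -2.5)]}
w22 {'lock': [(176.0, 22, 1.5, 0.0), (176.0, 20, 1.5, 0.0), (173.0, 24, 1.5, 0.0), (173.0, 22, 1.5, -0.5), (173.0, 20, 1.5, -0.5)], 'lower': [(200.0, 34, 2.0, 0.0), (198.0, 36, 2.0, 0.0), (198.0, 34, 1.5, 0.0), (197.0, 32, 2.0, 0.0), (197.0, 36, 1.5, 0.0)]}
```

```bash
python3 -c "
from h import *
print(bot.job_done())"
```

```text
the job is handed in; nothing more can be done
None
```

I locked the bearing setting and handed the job in at about 31 s of the 72 s allowed. The hand-in gives no verdict, so the results below rest on my own measurements.

**What I did**
- **Long spanner:** I slid it flat onto the lower nut, with its handle beside the roller post nearest the robot, and let go of it.
- **Locknut:** I turned it clockwise with the short spanner until the torque rose from about 0.3 N m, while it was turning, to a steady 0.9 N m.
- **Tidying up:** I backed off 5° (the torque fell to about 0.06 N m and did not reverse), took both spanners off and laid them on the mat.

**Last checks**
- **Lower nut:** it turned about 10° clockwise, against the 30° limit. That is about what the gap to the post plus the jaw play allows.
- **Locknut:** it turned about 43° to 47° (0.75 to 0.82 rad) relative to the lower nut. That fits the 0.55 to 0.85 rad needed to reach the stop.
- **Spanners:** both lie flat with their jaws over the mat, at about (0.552, −0.323) for the long one and (0.543, −0.227) for the short one.
- **Bystanders:** the top picture shows no change where they stand.

**What disagreed or is uncertain**
- **Locknut angle:** the two final estimates differ by about 4°. That is close to the 4.6° between the stop and the 1.12 rad limit, so "tight" rests mainly on the torque.
- **Handle swing:** the short spanner swung about 77°, more than I had predicted. I put this down to jaw play in both spanners, the lower nut's slack and give in the grip.
- **Pictures:** I reached the limit of 12 viewed pictures during tightening, so every later check was by numeric fits only.

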